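# Lean the display board in the middle groove of the rack

## Task

Put the small wooden display board, now lying flat on the table, up in the display rack for the pupils: its foot in the middle of the three grooves, leaning back squarely against the cross bar with its paper side facing away from the bar, and left standing there by itself without slipping. The little sloping stand with the lip is there so that you can rest the board on it and take it again by its upper edge. Leave the tape roll, the water dropper and the paste tin where they are.

Things in the scene. Friction and masses are not known exactly. Their poses are not given: they have to be found in the camera images.
- board: loose flat wooden board 150 x 60 x 8 mm, 0.09 kg, a sheet of paper with three brush dabs on one face. Origin at its centre; x along the length (either end may be the foot), y along the width, z out of the paper face. Starts flat on the bare table, paper up, where it can be gripped across its 60 mm width; in the rack hold it by its 8 mm thickness at the upper edge.
- rack: fixed wooden rack, base 120 (x) x 130 (y) x 12 mm; origin at the centre of its underside, x to its open front (away from the robot), z up. A board in its middle groove leans on the bar at about 65 degrees to the horizontal, top towards -x, centre near x = -21, z = 82 mm (back groove: about 78 degrees, front groove: about 54). Two posts 110 mm high at x = -42, y = +-57 mm.
- middle_groove (a point): middle of the middle groove's floor: x = 10, y = 0, z = 12 mm in the rack's frame; axes as the rack's. The three grooves run along the rack's y, 16 mm wide, centred at x = -12, 10 and 32 mm in the rack's frame, parted by ridges 6 mm wide and 6 mm high.
- bar (a point): centre of the rack's cross bar, a round bar of 12 mm diameter along the rack's y, 100 mm between the posts: x = -42, z = 100 mm in the rack's frame
- slope: small fixed plywood stand, base 84 x 70 x 8 mm; origin under the base, z up; its 45 degree slope rises towards its +x. The sloping plank is 36 mm wide (narrower than the board: fingers pass at both sides) and 105 mm long, so 45 mm of the board stand out past its upper end, 90 mm high. A lip at the low end, 12 mm high square to the slope, stops the board's foot.
- slope_foot (a point): the line where the slope's surface meets the lip, at mid width: x = -45, y = 0, z = 16 mm in the slope's frame; axes as the slope's. A board resting on the slope has the middle of its underside foot edge here and its length runs up the slope.
- tape_roll: roll of masking tape lying flat, 82 mm across, 18 mm high, loose; origin at the centre of its underside. Bystander.
- water_dropper: white porcelain water dropper 55 x 69 x 34 mm, loose; origin at its underside. Bystander.
- seal_paste_tin: round red tin 69 x 64 x 22 mm, loose, shut; origin at the centre of its underside. Bystander.

How it is judged:
By the outcome, as a careful person would: the job done as asked, in the order asked, and still so for the second after the job is handed in, with the robot touching nothing.
It also fails if it takes over 72 s, if anything falls off the work surface, if the arm or the gripper's body presses on something with over 40 N, if the wrist force passes 120 N, or if a joint passes its speed limit or range.

## Robot

A 6-joint arm with a two-finger parallel gripper is mounted at the origin on a cart in front of the work surface, level with it; the furniture and walls round the work are solid. World frame = base frame: x ahead of the robot, y to its left, z up, the work surface at z = 0. Lengths are in mm, angles in rad, forces in N, time in s.
With the tool pointing down it reaches from about 350 to 875 mm from the base axis. Payload 4.2 kg.
Tool frame: the origin (TCP) lies on the mounting face of the last link; the fingertips stand 173 mm ahead of it and the grasp point (between the pads) lies 155 mm ahead of it; z points along the fingers, y is the direction in which the jaws open and shut (so a half turn about z gives the same grasp; the last joint's range is limited). The gripper opens to 85 mm and grips with 20 to 120 N. Pads are 22 mm wide; open, the fingers measure 114 mm over their backs; the gripper's body (76 mm by 85 mm) begins 54 mm behind the grasp point. The pads swing forward as they close: fully open they stand 13 mm farther back than shut.
Start: joints at [-0.966, 0.385, 0.008, 0, -1.194, -0.259], TCP at [211.858, -587.976, 404.712] pointing down, gripper open.
Joint ranges: [-3.14, 3.14], [-1.21, 2.06], [-1.07, 1.41], [-3.16, 2.05], [-2.99, -0.16], [-3.1, 3.1]. Speed limits (rad/s): [2.79, 2.79, 3.14, 3.14, 3.14, 3.14].

## Interface

Orientations are given as a unit quaternion [x, y, z, w].
In Python, from bench import arm gives the robot as it stands.
- The arm moves only by the shell command python3 -m jog 'ROWS' [OPENING]. ROWS is JSON, a list that holds one entry, the list of rows, each a list of 4 numbers: the shift along the tool's x, y, z in mm, then the turn about the tool's z in degrees. In form: [[[x, y, z, spin], ...]]. A call has exactly 5 rows; each row is the pose to reach, as a shift and turn from the pose measured when the call began, along the tool's axes at that moment; what a row does not reach only later rows make up. A row lasts 1/8 s, in which the tool goes at most 62.5 mm and 10.7 degrees, less where a joint would pass 70% of its speed; a pose out of reach is approached as far as the arm can. A call with a gripper value outside its range is refused whole. OPENING is the finger opening in mm, from 0 to 85.4, set as the call begins (- or left out, the last holds). The fingers move at their own pace and stop on an object; the grip force is fixed at half the most. Time passes only in rows, so rows that repeat a pose let the fingers close, or fill a call up. It gives the time, the measured TCP pose, the force and the opening at its end, in the units of the state.
- arm.read_state(): the state, without advancing time (a new reading comes with each control period).
- arm.get_image(name): name is "side" or "top"; returns (picture, depth): 400x640x3 uint8, blue, green, red; 400x640 float32, mm along the optical axis (not along the pixel's ray), 0 where there is no reading.
- arm.camera_params(name): a dict with "mtx" (3x3 intrinsics, pixels), "k1" (the pictures are not rectified: a ray, as slopes to the right and down, at radius r is drawn at 1 + k1 r^2 times it, then the intrinsics apply), "R" (3x3) and "t" (3): a world point X has camera coordinates R X + t. Camera axes: x right, y down, z forward; pixel columns grow to the right and rows downward; lengths in mm; the calibration is good to about 2 mm. A picture is of the moment at which its call begins. camera_params takes no time and is no camera call.
- arm.job_done(): hands the job in, once; it reports no verdict.
The state is a dict: "clock": time; "joints": joint angles; "joint_vel": joint speeds; "joint_efforts": joint torques, N m; "position": TCP position; "ee_rot": TCP orientation; "contact_force": force on the tool from outside, world axes, zero at the start; "wrist_torque": the same for the moment, N m; "gripper_width": finger opening in mm.
Only numpy, scipy, OpenCV 4.12 (cv2) and the standard library are available. Lean on these libraries where they do the work, as an engineer would, in place of code of your own. Each camera call takes 0.05 s, during which the arm holds its last target.

## Working session

There is one attempt and no reset: what is moved stays moved. The work goes in short steps, Python scripts to look and compute and a shell command to move; the robot and the scene stay as the last step left them, time stands still between calls to the robot, and variables do not carry over. Pictures are saved under pics/ and viewed, and the job is handed in when it is done.

```bash
mkdir -p pics; ls; cat > h.py <<'E'
import numpy as np, cv2
from bench import arm
def P(n):
    p=arm.camera_params(n); return np.array(p["mtx"]),p["k1"],np.array(p["R"]),np.array(p["t"])
def unproj(n,u,v,z=None,depth=None):
    K,k1,R,t=P(n); d=np.array([(u-K[0,2])/K[0,0],(v-K[1,2])/K[1,1]]); s=d.copy()
    for _ in range(20): s=d/(1+k1*(s@s))
    r=np.array([s[0],s[1],1.]); c=-R.T@t; w=R.T@r
    return c+w*((z-c[2])/w[2] if z is not None else depth)
def proj(n,X):
    K,k1,R,t=P(n); c=R@np.array(X,float)+t; s=c[:2]/c[2]; s=s*(1+k1*(s@s)); return K[0,0]*s[0]+K[0,2],K[1,1]*s[1]+K[1,2]
def snap(n,tag):
    im,d=arm.get_image(n); cv2.imwrite(f"pics/{tag}.png",im); np.save(f"pics/{tag}.npy",d); return im,d
def crop(tag,x0,y0,x1,y1,f):
    im=cv2.imread(f"pics/{tag}.png")[y0:y1,x0:x1]; cv2.imwrite(f"pics/{tag}_c{x0}_{y0}.png",cv2.resize(im,None,fx=f,fy=f,interpolation=cv2.INTER_CUBIC))
E
python3 - <<'E'
from h import *
for n in("top","side"):
    snap(n,n+"0"); K,k1,R,t=P(n); print(n,K.tolist(),k1,(-R.T@t).round(),R.round(3).tolist())
print(arm.read_state())
E
```

```text
pics
top [[504.73966471156655, 0.0, 323.6288592549165], [0.0, 504.73966471156655, 202.6801590345892], [0.0, 0.0, 1.0]] -0.03938589511118106 [ 320.  -11. 1517.] [[0.075, -0.997, 0.003], [-0.976, -0.074, -0.203], [0.203, 0.012, -0.979]]
side [[427.67109544399847, 0.0, 319.57234750177884], [0.0, 427.67109544399847, 195.7311542045555], [0.0, 0.0, 1.0]] -0.050182476337195844 [101. 855. 847.] [[-0.852, -0.524, 0.022], [-0.335, 0.51, -0.792], [0.404, -0.682, -0.61]]
{'clock': 0.1, 'joints': array([-9.66388772e-01,  3.85465547e-01,  6.78320330e-03, -4.20215720e-04,
       -1.19402887e+00, -2.58597717e-01]), 'joint_vel': array([ 0.00039169, -0.00070449,  0.00453675, -0.00097532, -0.00094922,
        0.00065096]), 'joint_efforts': array([-2.42952001e-04, -3.93320024e+01,  1.88929117e+01,  4.19798613e+00,
       -2.56772662e-03, -3.68988140e-08]), 'position': array([ 211.81708943, -587.81917746,  403.74947675]), 'ee_rot': array([-1.71968259e-01,  9.85102006e-01,  9.51362620e-04, -2.23042143e-04]), 'contact_force': array([ 0.43316065,  0.06537716, -0.44424785]), 'wrist_torque': array([ 0.05107569,  0.02029569, -0.04879296]), 'gripper_width': 85.55042277514926}
```

View pics/top0.png

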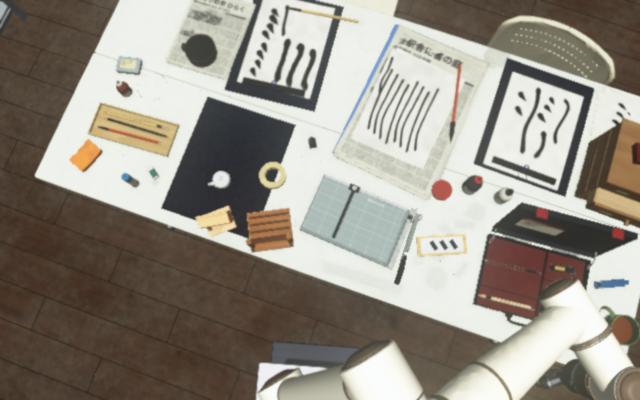

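View pics/side0.png

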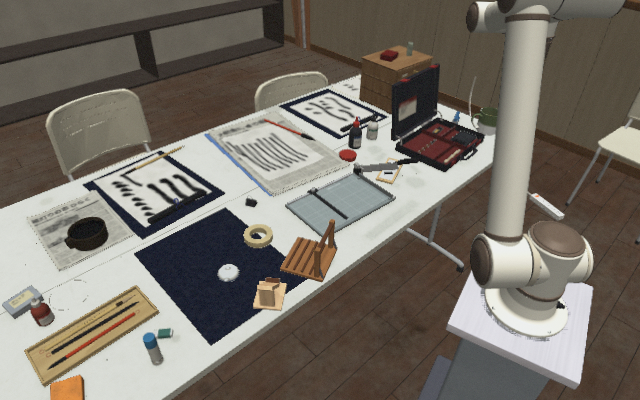

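```bash
python3 - <<'E'
from h import *
crop("top0",400,215,490,275,8)
crop("top0",185,165,305,265,6)
crop("side0",230,210,350,320,5)
E
```

```text
(no output)
```

View pics/top0_c400_215.png

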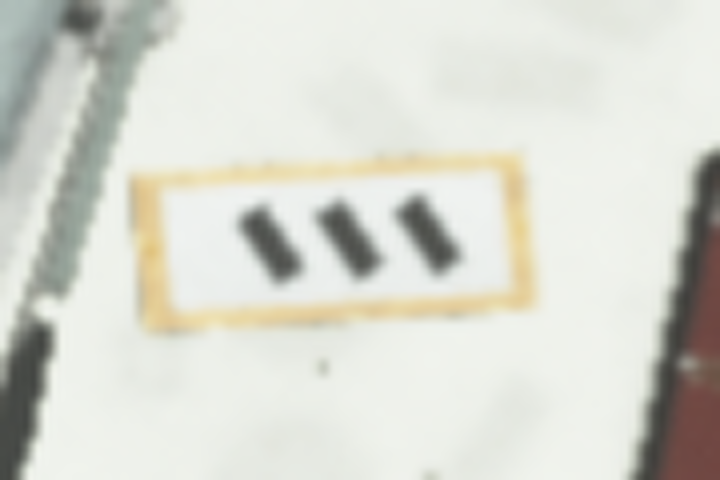

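View pics/top0_c185_165.png

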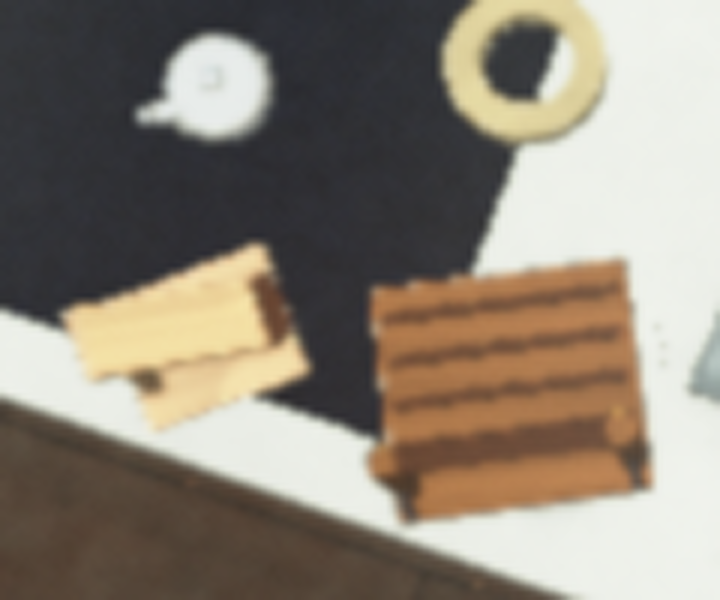

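View pics/side0_c230_210.png

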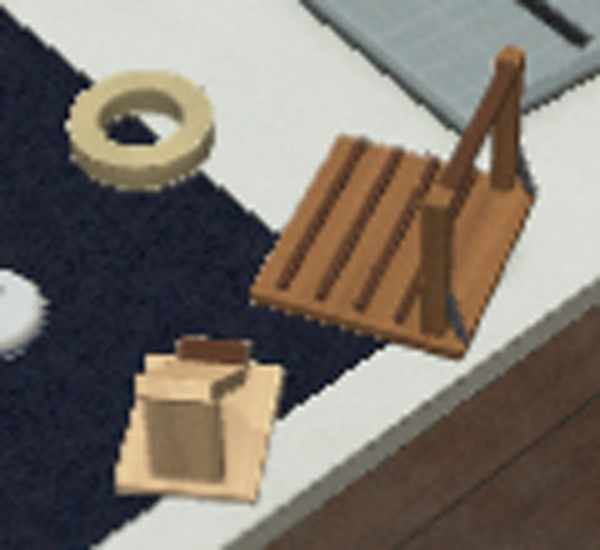

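```bash
python3 - <<'E'
from h import *
from scipy.optimize import least_squares
def fit(name,n,f,x0,y0,px,mod,z,g):
    uv=[((a+.5)/f-.5+x0,(b+.5)/f-.5+y0) for a,b in px]
    W=np.array([unproj(n,u,v,z=z)[:2] for u,v in uv]); M=np.array(mod,float)
    A=M-M.mean(0);B=W-W.mean(0)
    th=np.arctan2((A[:,0]*B[:,1]-A[:,1]*B[:,0]).sum(),(A*B).sum())
    R=np.array([[np.cos(th),-np.sin(th)],[np.sin(th),np.cos(th)]]); o=W.mean(0)-R@M.mean(0)
    print(name,"origin",o.round(1),"yaw deg",np.degrees(th).round(2),"res",(W-(M@R.T+o)).round(1).tolist())
    return o,th
fit("board","top",8,400,215,[(133,175),(520,153),(537,305),(147,330)],[(-75,30),(75,30),(75,-30),(-75,-30)],8,0)
fit("rack","top",6,185,165,[(372,288),(625,260),(650,488),(405,522)],[(60,65),(60,-65),(-60,-65),(-60,65)],12,0)
# slope: +x rises to the left; low end right
fit("slope","top",6,185,165,[(265,243),(311,370),(158,431)],[(-42,-35),(-42,35),(42,35)],8,0)
# side
fit("rack_s","side",5,230,210,[(340,137),(252,298),(465,352),(533,195)],[(60,-65),(60,65),(-60,65),(-60,-65)],12,0)
fit("slope_s","side",5,230,210,[(117,488),(255,498),(284,368)],[(42,-35),(42,35),(-42,35)],8,0)
E
```

```text
board origin [ 531.3 -354.6] yaw deg -82.36 res [[-0.6, -1.4], [-1.2, 1.0], [1.0, 1.4], [0.8, -0.9]]
rack origin [538.4 163.3] yaw deg 12.0 res [[0.6, 0.0], [-2.4, 0.8], [0.5, 3.1], [1.3, -3.9]]
slope origin [553.7 318.8] yaw deg 116.59 res [[0.1, 0.0], [-0.5, 0.8], [0.4, -0.8]]
rack_s origin [533.3 170.6] yaw deg 12.57 res [[-0.6, -1.1], [-2.3, -1.0], [1.9, -3.6], [1.0, 5.8]]
slope_s origin [549.2 325.5] yaw deg 116.55 res [[-1.5, -0.6], [2.1, -0.4], [-0.6, 0.9]]
```

```bash
cat >> h.py <<'E'
def tgt(x,y,z,yaw=None,st=None):
    """shift in tool axes to bring the TCP to world x,y,z, and spin so tool y has world yaw (deg)"""
    from scipy.spatial.transform import Rotation as Ro
    st=st or arm.read_state(); R=Ro.from_quat(st["ee_rot"]).as_matrix()
    s=R.T@(np.array([x,y,z])-st["position"]); c=np.degrees(np.arctan2(R[1,1],R[0,1]))
    sp=None if yaw is None else -((yaw-c+180)%360-180)
    print("clock",round(st["clock"],2),"pos",st["position"].round(1),"tool y yaw",round(c,2),"tilt",(R[:,2]).round(4),"grip",round(st["gripper_width"],1),"F",st["contact_force"].round(1))
    print("  shift",s.round(1),"spin",None if sp is None else round(sp,2)); return s,sp
E
python3 - <<'E'
from h import *
d=np.load("pics/top0.npy"); K,k1,R,t=P("top")
for (u0,v0,u1,v1) in[(480,200,640,325),(300,170,425,290),(430,170,520,210),(160,100,300,265)]:
    z=[];
    for v in range(v0,v1,3):
        for u in range(u0,u1,3):
            if d[v,u]>0: z.append(unproj("top",u,v,depth=d[v,u]))
    z=np.array(z); i=z[:,2].argmax(); print(z[i].round(),np.percentile(z[:,2],99).round())
    print(" xy range of z>100", z[z[:,2]>100].min(0).round() if (z[:,2]>100).any() else None, z[z[:,2]>100].max(0).round() if (z[:,2]>100).any() else None)
tgt(531.3,-354.6,404,187.6); tgt(531.3,-354.6,250,187.6)
E
```

```text
[ 322. -433.  590.] 582.0
 xy range of z>100 [ 319. -901.  100.] [ 679. -392.  590.]Traceback (most recent call last):
  File "<stdin>", line 7, in <module>
  File "h.py", line 6, in unproj
    K,k1,R,t=P(n); d=np.array([(u-K[0,2])/K[0,0],(v-K[1,2])/K[1,1]]); s=d.copy()
             ~^^^
  File "h.py", line 4, in P
    p=arm.camera_params(n); return np.array(p["mtx"]),p["k1"],np.array(p["R"]),np.array(p["t"])
ValueError: time passes only in moves, steps and waits
```

```bash
sed -i '3,4d' h.py; sed -i '2a import functools\n@functools.lru_cache(None)\ndef P(n):\n    p=arm.camera_params(n); return np.array(p["mtx"]),p["k1"],np.array(p["R"]),np.array(p["t"])' h.py
python3 - <<'E'
from h import *
d=np.load("pics/top0.npy")
for (u0,v0,u1,v1) in[(480,200,545,315),(300,170,425,290),(430,170,520,210),(160,100,300,265)]:
    z=np.array([unproj("top",u,v,depth=d[v,u]) for v in range(v0,v1,2) for u in range(u0,u1,2) if d[v,u]>0]); i=z[:,2].argmax(); print(z[i].round(),np.percentile(z[:,2],99).round())
    m=z[z[:,2]>100]
    if len(m): print(m.min(0).round(),m.max(0).round())
tgt(531.3,-354.6,404,187.6); tgt(531.3,-354.6,250,187.6)
E
```

```text
[ 338. -423.  565.] 527.0
[ 337. -626.  102.] [ 625. -422.  565.]
[ 400. -204.  182.] 144.0
[ 395. -245.  101.] [ 519. -194.  182.]
[ 609. -499.  238.] 114.0
[ 609. -530.  102.] [ 726. -428.  238.]
[514. 100. 114.] 90.0
[478.  94. 101.] [515. 217. 114.]
clock 0.1 pos [ 211.8 -587.8  403.7] tool y yaw 109.8 tilt [-8.0e-04  1.8e-03 -1.0e+00] grip 85.6 F [ 0.4  0.1 -0.4]
  shift [-3.796e+02  1.112e+02 -1.000e-01] spin -77.8
clock 0.1 pos [ 211.8 -587.8  403.7] tool y yaw 109.8 tilt [-8.0e-04  1.8e-03 -1.0e+00] grip 85.6 F [ 0.4  0.1 -0.4]
  shift [-379.6  110.9  153.9] spin -77.8
```

```bash
python3 -m jog '[[[-55,16,0,-10],[-110,32,0,-20],[-165,48,0,-30],[-220,64,0,-40],[-275,80,0,-50]]]' 85; python3 - <<'E'
from h import *
tgt(531.3,-354.6,260,187.6);print(arm.read_state()["joints"])
E
```

```text
clock: 0.72
position: [444.7, -418.0, 403.4]
ee_rot: [-0.574, 0.819, 0.001, 0.0]
contact_force: [-0.2, -0.7, 0.7]
gripper_width: 84.9
clock 0.72 pos [ 444.7 -418.   403.4] tool y yaw 160.13 tilt [-0.0015  0.0023 -1.    ] grip 84.9 F [-0.2 -0.7  0.7]
  shift [-88.9 -60.2 143.5] spin -27.47
[-0.48992099  0.36117682 -0.03068189 -0.00147675 -1.18131497  0.14366201]
```

```bash
python3 -m jog '[[[-29,-20,20,-9],[-58,-40,50,-18],[-89,-60,90,-27.5],[-89,-60,120,-27.5],[-89,-60,140,-27.5]]]'; python3 - <<'E'
from h import *
tgt(531.3,-354.6,172,187.6)
snap("top","top1");snap("side","side1");crop("top1",400,215,490,275,8);crop("side1",330,130,430,200,7)
E
```

```text
clock: 1.35
position: [531.2, -353.5, 260.9]
ee_rot: [0.753, -0.658, -0.003, 0.0]
contact_force: [-0.4, 0.3, 0.2]
gripper_width: 84.9
clock 1.35 pos [ 531.2 -353.5  260.9] tool y yaw -172.32 tilt [-0.0048  0.0039 -1.    ] grip 84.9 F [-0.4  0.3  0.2]
  shift [ 1.5 -0.4 88.9] spin 0.08
```

View pics/top1_c400_215.png

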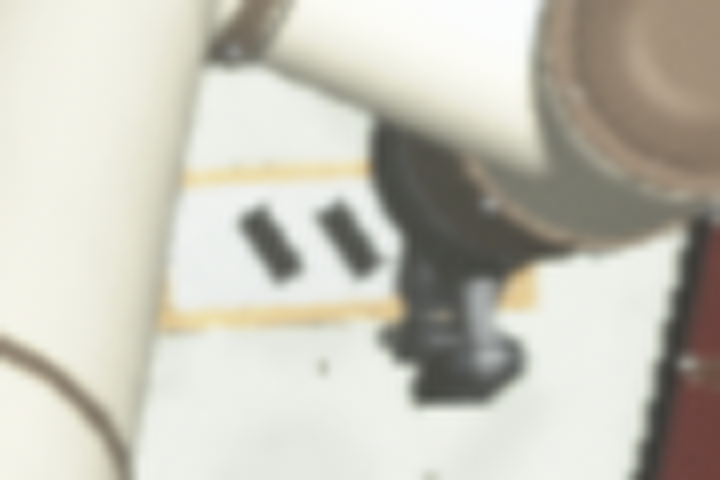

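View pics/side1_c330_130.png

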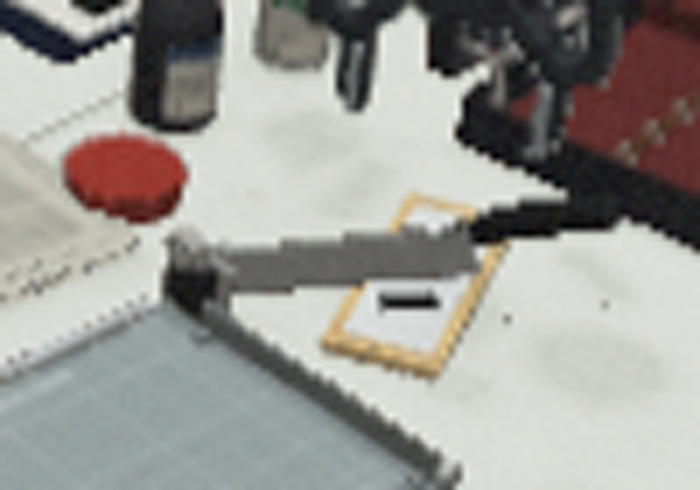

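```bash
python3 -m jog '[[[1,0,30,0],[1.5,-0.4,60,0],[1.5,-0.4,90.5,0],[1.5,-0.4,90.5,0],[1.5,-0.4,90.5,0]]]' && python3 -m jog '[[[0,0,0,0],[0,0,0,0],[0,0,0,0],[0,0,0,0],[0,0,0,0]]]' 50; python3 - <<'E'
from h import *
tgt(531.3,-354.6,260,187.6)
E
```

```text
clock: 2.08
position: [531.0, -355.1, 171.2]
ee_rot: [0.753, -0.658, -0.003, 0.0]
contact_force: [-0.1, 0.9, 0.0]
gripper_width: 85.1
clock: 2.7
position: [531.8, -355.4, 174.0]
ee_rot: [0.753, -0.658, -0.001, -0.0]
contact_force: [-0.3, 1.0, 5.8]
gripper_width: 57.1
clock 2.7 pos [ 531.8 -355.4  174. ] tool y yaw -172.3 tilt [-0.0018  0.0019 -1.    ] grip 57.1 F [-0.3  1.   5.8]
  shift [ -1.1   0.5 -86. ] spin 0.1
```

```bash
python3 -m jog '[[[0,0,-15,0],[0,0,-40,0],[0,0,-90,0],[0,0,-145,0],[0,0,-200,0]]]'; python3 - <<'E'
from h import *
snap("side","side2");crop("side2",330,60,450,160,6)
a=np.radians(116.59)
sx=np.array([np.cos(a),np.sin(a)]); o=np.array([553.7,318.8])
g=o+10*sx; print(g); tgt(*g,374,206.6);print(arm.read_state()["joints"])
E
```

```text
clock: 3.32
position: [531.6, -355.7, 377.2]
ee_rot: [0.753, -0.658, -0.001, -0.0]
contact_force: [1.0, 0.3, -0.9]
gripper_width: 56.8
[549.22396978 327.74232372]
clock 3.38 pos [ 532.9 -356.6  386.9] tool y yaw -172.2 tilt [ 0.013  -0.0076 -0.9999] grip 57.0 F [ 1.6 -1.6  6.4]
  shift [-675.9 -108.9    7.8] spin -18.8
[-0.33735568  0.42104205  0.01784813  0.0031944  -1.15282392  0.47218689]
```

View pics/side2_c330_60.png

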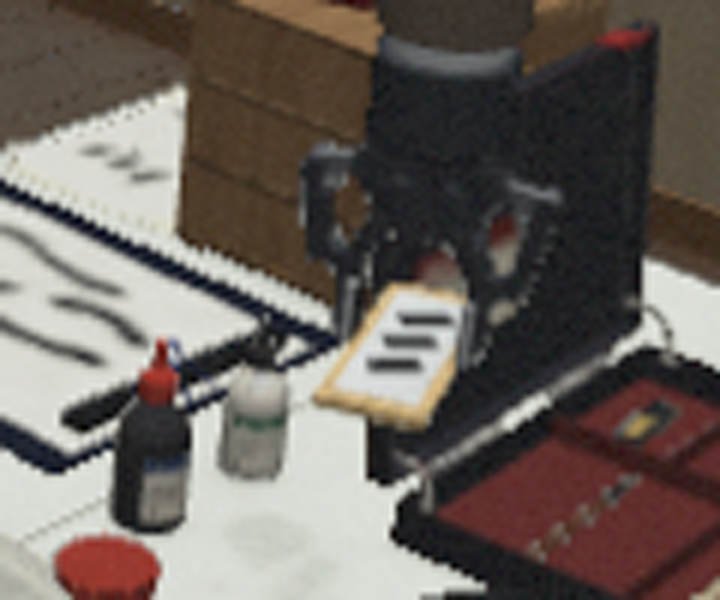

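```bash
python3 -m jog '[[[-40,-6,-5,-1],[-95,-15,-10,-3],[-150,-24,-10,-5],[-205,-33,-10,-6],[-260,-42,-10,-8]]]' && python3 -m jog '[[[-50,-8,0,-2],[-105,-16,0,-4],[-160,-24,0,-6],[-215,-32,0,-8],[-265,-40,0,-10]]]';  python3 - <<'E'
from h import *
tgt(549.2,327.7,374,206.6)
E
```

```text
clock: 4.0
position: [538.5, -91.6, 396.2]
ee_rot: [0.798, -0.603, 0.008, -0.002]
contact_force: [0.9, -0.5, -0.9]
gripper_width: 57.4
clock: 4.62
position: [503.7, 175.8, 394.9]
ee_rot: [0.848, -0.53, 0.009, -0.002]
contact_force: [0.8, 0.0, -1.1]
gripper_width: 57.3
clock 4.62 pos [503.7 175.8 394.9] tool y yaw -154.05 tilt [ 0.0166 -0.0062 -0.9998] grip 57.3 F [ 0.8  0.  -1.1]
  shift [-116.9 -107.1   20.7] spin -0.65
```

```bash
python3 -m jog '[[[-30,-27,5,-0.5],[-70,-64,10,-0.6],[-117,-107,20,-0.6],[-117,-107,20,-0.6],[-117,-107,20,-0.6]]]';  python3 - <<'E'
from h import *
st=arm.read_state(); tgt(549.2,327.7,374,206.6)
snap("top","top3");snap("side","side3");crop("top3",150,130,310,250,5);crop("side3",200,130,340,310,4)
E
```

```text
clock: 5.25
position: [548.7, 327.7, 374.9]
ee_rot: [0.851, -0.526, 0.009, -0.001]
contact_force: [0.2, -0.8, -0.4]
gripper_width: 57.5
clock 5.25 pos [548.7 327.7 374.9] tool y yaw -153.42 tilt [ 0.0163 -0.0066 -0.9998] grip 57.5 F [ 0.2 -0.8 -0.4]
  shift [ 0.2 -0.4  0.9] spin -0.02
```

View pics/top3_c150_130.png

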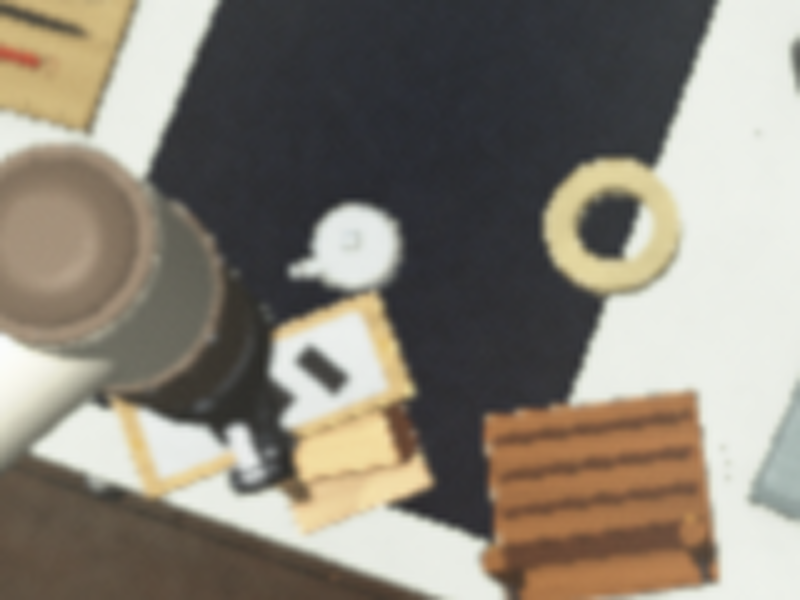

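View pics/side3_c200_130.png

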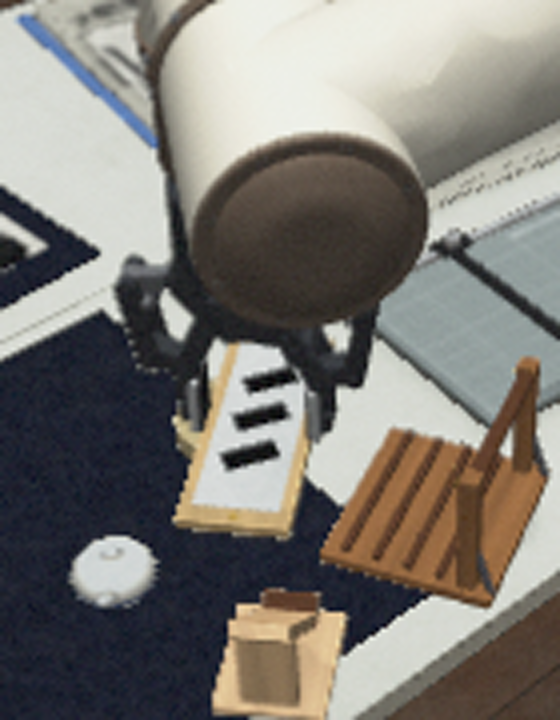

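```bash
python3 - <<'E'
from h import *
from scipy.spatial.transform import Rotation as Ro
st=arm.read_state(); R=Ro.from_quat(st["ee_rot"]).as_matrix(); p=st["position"]
for n,obs in (("top",[(378,292),(414,396),(152,496)]),("side",[(175,522),(292,536)])):
    for ht in (167,):
      for sx in(75,-75):
        for sy in(30,-30):
            X=p+R@np.array([sx,sy,ht]); u=np.array(proj(n,X)); print(n,sx,sy,X.round(),((u-([150,130] if n=="top" else [200,130]))*(5 if n=="top" else 4)).round())
print(unproj("top",(378.5)/5-.5+150,292.5/5-.5+130,z=208),unproj("top",(414.5)/5-.5+150,396.5/5-.5+130,z=208),unproj("top",(152.5)/5-.5+150,496.5/5-.5+130,z=208))
E
```

```text
top 75 30 [558. 245. 209.] [412. 392.]
top 75 -30 [612. 272. 210.] [373. 289.]
top -75 30 [491. 379. 207.] [145. 498.]
top -75 -30 [545. 406. 208.] [109. 394.]
side 75 30 [558. 245. 209.] [333. 334.]
side 75 -30 [612. 272. 210.] [231. 325.]
side -75 30 [491. 379. 207.] [288. 524.]
side -75 -30 [545. 406. 208.] [172. 514.]
[611.90892966 270.88064292 208.        ] [557.14502888 245.38056146 208.        ] [493.48129681 377.10882153 208.        ]
```

```bash
python3 - <<'E'
from h import *
im=cv2.imread("pics/top0_c185_165.png")
def dr(o,yaw,pts,col):
    a=np.radians(yaw);c,s=np.cos(a),np.sin(a)
    for x,y,z in pts:
        u,v=proj("top",[o[0]+c*x-s*y,o[1]+s*x+c*y,z]); cv2.circle(im,(int((u-185+.5)*6),int((v-165+.5)*6)),3,col,-1)
dr((553.7,318.8),116.6,[(29,18,90),(29,-18,90),(-45,18,16),(-45,-18,16),(-53.5,18,24.5),(-53.5,-18,24.5)],(0,0,255))
dr((538.4,163.3),12,[(60,65,12),(60,-65,12),(-60,-65,12),(-60,65,12),(-42,57,110),(-42,-57,110),(-42,50,106),(-42,-50,106),(10,60,12),(10,-60,12)],(0,255,0))
cv2.imwrite("pics/ov.png",im)
E
```

```text
(no output)
```

View pics/ov.png

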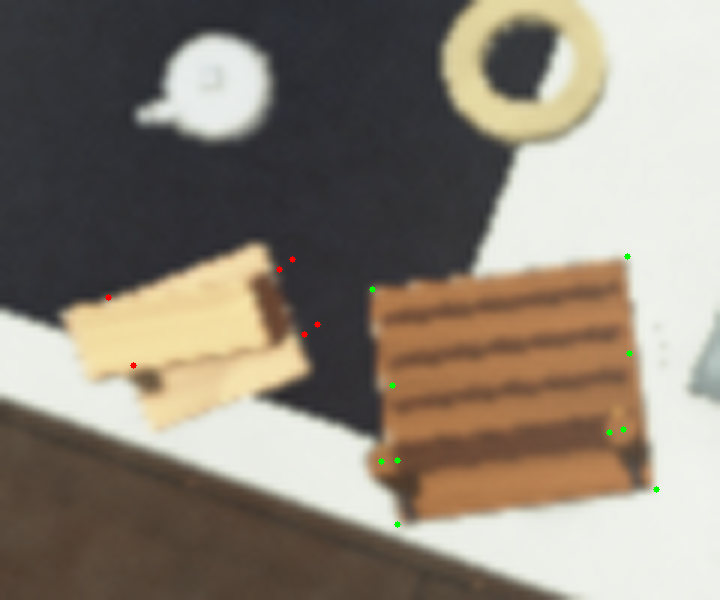

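```bash
python3 - <<'E'
from h import *
a=np.radians(116.6);c,s=np.cos(a),np.sin(a);Rm=np.array([[c,-s],[s,c]])
def up(px,z): return unproj("top",(px[0]+.5)/6-.5+185,(px[1]+.5)/6-.5+165,z=z)[:2]
for px,x,y,z in [((62,315),29,-18,90),((93,380),29,18,90),((250,283),-45,-18,16),((263,345),-45,18,16)]:
    print((up(px,z)-Rm@[x,y]).round(1))
E
```

```text
[543.1 339.5]
[545.1 336.9]
[545.2 332.7]
[546.3 338.7]
```

```bash
python3 - <<'E'
from h import *
crop("top0",190,200,240,240,16)
E
```

```text
(no output)
```

View pics/top0_c190_200.png

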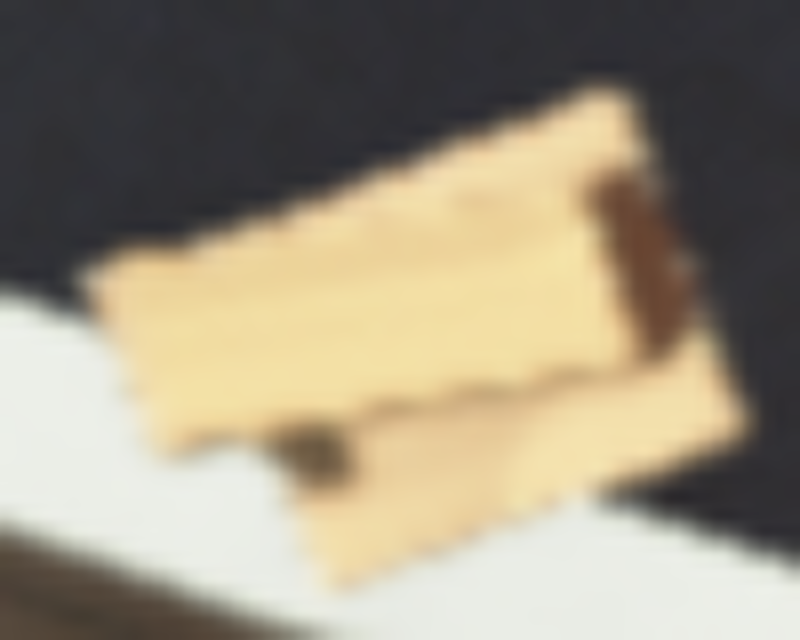

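```bash
python3 - <<'E'
from h import *
from scipy.optimize import least_squares
pts=[((85,280),29,-18,90),((160,455),29,18,90),((590,197),-45,-18,16),((635,362),-45,18,16)]
W=np.array([unproj("top",(p[0]+.5)/16-.5+190,(p[1]+.5)/16-.5+200,z=z)[:2] for p,x,y,z in pts]); M=np.array([(x,y) for _,x,y,_ in pts])
def f(q):
    c,s=np.cos(q[2]),np.sin(q[2]); return (M@np.array([[c,s],[-s,c]])+q[:2]-W).ravel()
r=least_squares(f,[545,337,2.03]); print(r.x[:2],np.degrees(r.x[2]),r.fun.reshape(-1,2).round(1).tolist())
c,s=np.cos(r.x[2]),np.sin(r.x[2]);
for x in (5,10,-45): print(x,r.x[0]+c*x,r.x[1]+s*x)
print("base centre in slope frame", np.array([[c,s],[-s,c]])@(np.array([553.7,318.8])-r.x[:2]))
E
```

```text
[544.8985712  336.71007609] 115.9689884944828 [[2.1, -3.1], [0.3, -1.4], [-0.4, 4.1], [-1.9, 0.4]]
5 542.709148156409 341.2052320074102
10 540.5197251177202 345.7003879288059
-45 564.6033785432968 296.25367279345323
base centre in slope frame [-19.95572711  -0.07021232]
```

```bash
python3 - <<'E'
from h import *
tgt(539.4,343.2,272,206.4); tgt(536.3,349.5,250,206.4)
E
```

```text
clock 5.35 pos [548.8 326.7 375.6] tool y yaw -153.49 tilt [ 0.0172 -0.0058 -0.9998] grip 56.9 F [-0.5 -0.6 -0.2]
  shift [-20.3   2.3 103.3] spin 0.11
clock 5.35 pos [548.8 326.7 375.6] tool y yaw -153.49 tilt [ 0.0172 -0.0058 -0.9998] grip 56.9 F [-0.5 -0.6 -0.2]
  shift [-27.6   2.6 125.3] spin 0.11
```

```bash
python3 -m jog '[[[-7,1,30,0.1],[-14,2,60,0.1],[-20,2.3,90,0.1],[-20,2.3,102,0.1],[-20,2.3,103,0.1]]]';  python3 - <<'E'
from h import *
tgt(539.4,343.2,272,206.4); tgt(536.3,349.5,250,206.4)
snap("side","side4");crop("side4",200,190,330,320,5)
E
```

```text
clock: 5.98
position: [539.7, 342.2, 272.7]
ee_rot: [0.85, -0.527, 0.009, -0.002]
contact_force: [0.4, 0.0, -0.8]
gripper_width: 57.1
clock 5.97 pos [539.7 342.2 272.7] tool y yaw -153.62 tilt [ 0.0173 -0.0061 -0.9998] grip 57.1 F [ 0.4  0.  -0.8]
  shift [-1.1 -0.1  0.7] spin -0.02
clock 5.97 pos [539.7 342.2 272.7] tool y yaw -153.62 tilt [ 0.0173 -0.0061 -0.9998] grip 57.1 F [ 0.4  0.  -0.8]
  shift [-8.4  0.1 22.6] spin -0.02
```

View pics/side4_c200_190.png

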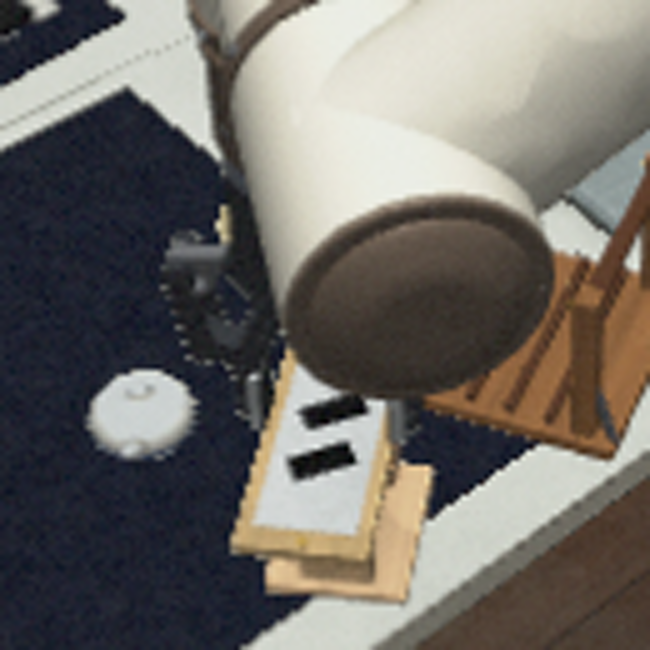

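```bash
python3 -m jog '[[[-1,0,6,0],[-2,0,10,0],[-3,0,13,0],[-4,0,15,0],[-5,0,17,0]]]' ; python3 -m jog '[[[-1,0,2,0],[-2,0,4,0],[-3,0,6,0],[-3,0,6,0],[-3,0,6,0]]]'; python3 - <<'E'
from h import *
tgt(536.3,349.5,250,206.4)
snap("side","side5");crop("side5",200,190,330,320,5)
E
```

```text
clock: 6.65
position: [539.5, 344.9, 262.0]
ee_rot: [0.85, -0.526, 0.012, -0.002]
contact_force: [-1.0, -15.2, 24.6]
gripper_width: 57.3
clock: 7.28
position: [539.2, 345.5, 262.0]
ee_rot: [0.851, -0.525, 0.014, -0.001]
contact_force: [-3.7, -11.3, 23.6]
gripper_width: 56.9
clock 7.28 pos [539.2 345.5 262. ] tool y yaw -153.4 tilt [ 0.0251 -0.0134 -0.9996] grip 56.9 F [ -3.7 -11.3  23.6]
  shift [-5.1  1.  11.9] spin 0.2
```

View pics/side5_c200_190.png

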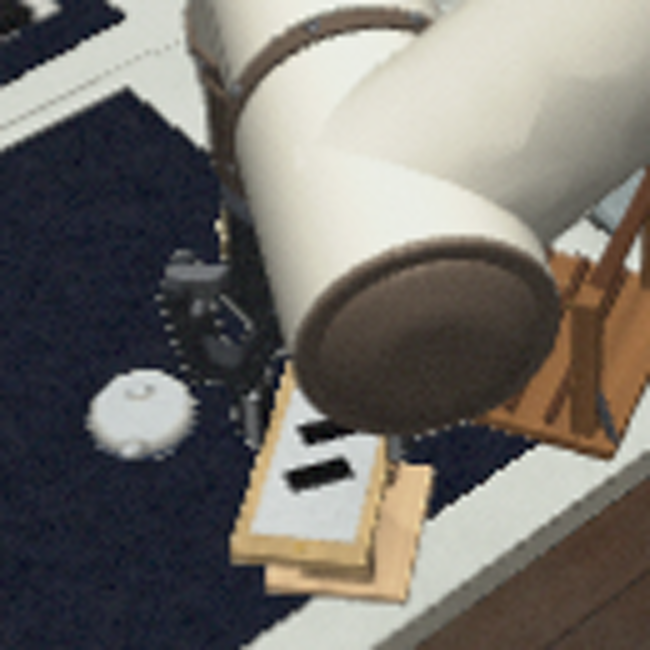

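```bash
python3 -m jog '[[[0,0,-5,0],[-4,0,-5,0],[-8,0,-5,0],[-8,0,-5,0],[-8,0,-5,0]]]' ; python3 - <<'E'
from h import *
s=arm.read_state();R=s["ee_rot"]
tgt(536.3,349.5,265,206.4)
E
```

```text
clock: 7.95
position: [535.3, 353.0, 266.1]
ee_rot: [0.851, -0.525, 0.014, -0.0]
contact_force: [-0.0, 0.6, -0.4]
gripper_width: 56.5
clock 7.95 pos [535.3 353.  266.1] tool y yaw -153.37 tilt [ 0.0243 -0.0141 -0.9996] grip 56.5 F [-0.   0.6 -0.4]
  shift [3.5 0.7 1.2] spin 0.23
```

```bash
python3 -m jog '[[[0,0,2,0],[0,0,2,0],[0,0,2,0],[0,0,2,0],[0,0,2,0]]]' 68; python3 - <<'E'
from h import *
snap("side","side6");crop("side6",200,190,330,320,5)
snap("top","top6");crop("top6",150,130,310,250,5)
E
```

```text
clock: 8.57
position: [535.4, 352.9, 264.2]
ee_rot: [0.851, -0.525, 0.014, -0.0]
contact_force: [-0.9, -0.1, 0.7]
gripper_width: 67.7
```

View pics/side6_c200_190.png

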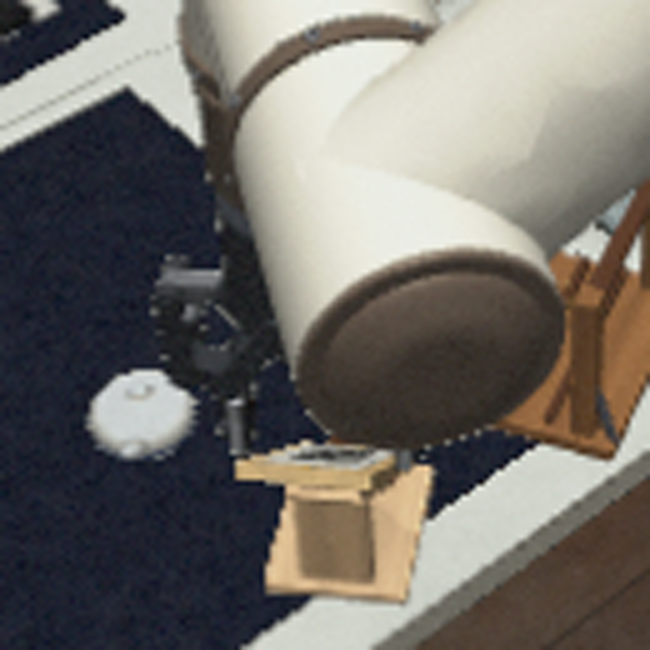

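View pics/top6_c150_130.png

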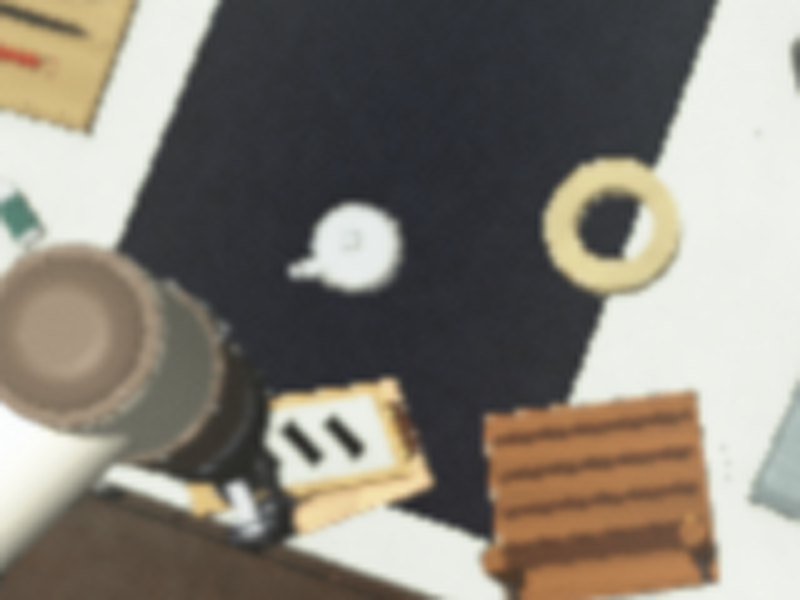

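```bash
python3 -m jog '[[[0,0,-20,0],[0,0,-50,0],[0,0,-90,0],[0,0,-120,0],[0,0,-120,0]]]' 85; python3 - <<'E'
from h import *
snap("side","side7");crop("side7",200,190,330,320,5)
E
```

```text
clock: 9.3
position: [532.7, 354.9, 387.5]
ee_rot: [0.851, -0.525, 0.015, -0.004]
contact_force: [0.1, 0.5, -0.3]
gripper_width: 85.4
```

View pics/side7_c200_190.png

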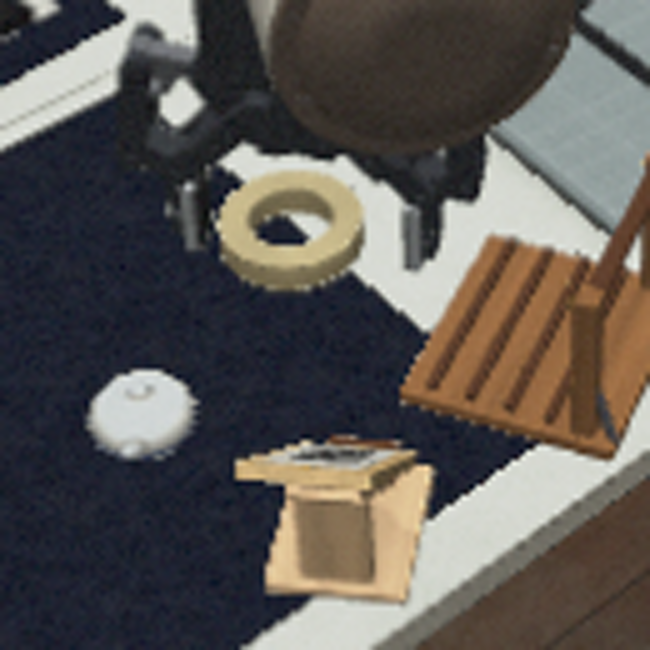

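```bash
python3 - <<'E'
from h import *
a=np.radians(116.3);c,s=np.cos(a),np.sin(a)
for x,y,z in [(61,30,122),(61,-30,122),(55.4,30,127.7),(55.4,-30,127.7),(29,18,90),(29,-18,90),(-50.7,30,21.7),(-50.7,-30,21.7)]:
    u,v=proj("side",[544.9+c*x-s*y,336.7+s*x+c*y,z]); print((x,y,z),round((u-200+.5)*5),round((v-190+.5)*5))
E
```

```text
(61, 30, 122) 374 493
(61, -30, 122) 238 481
(55.4, 30, 127.7) 375 475
(55.4, -30, 127.7) 239 463
(29, 18, 90) 363 483
(29, -18, 90) 285 476
(-50.7, 30, 21.7) 421 453
(-50.7, -30, 21.7) 304 442
```

```bash
python3 - <<'E'
from h import *
crop("side7",240,270,300,315,13)
E
```

```text
(no output)
```

View pics/side7_c240_270.png

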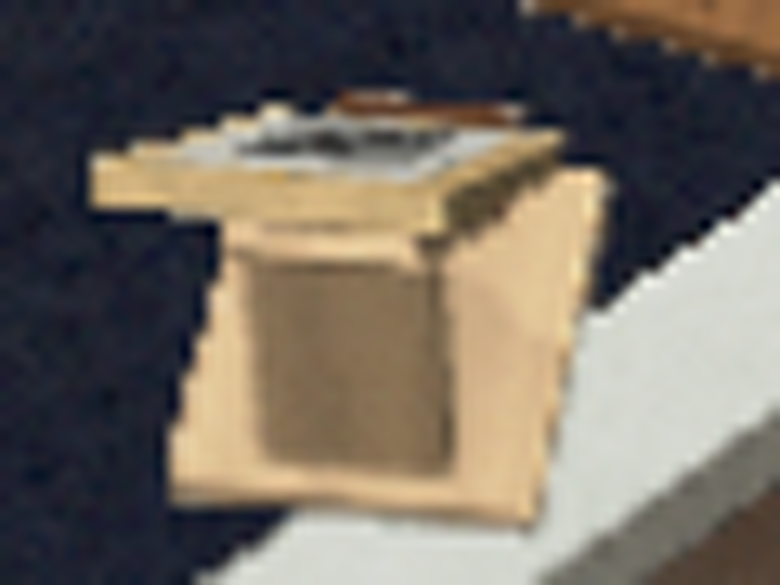

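```bash
cat >> h.py <<'E'
def gtgt(x,y,z,yaw,L=165):
    "shift so that the point L ahead of the TCP gets to world x,y,z"
    from scipy.spatial.transform import Rotation as Ro
    st=arm.read_state(); R=Ro.from_quat(st["ee_rot"]).as_matrix(); o=R[:,2]*L
    print("grasp point now",(st["position"]+o).round(1)); return tgt(x-o[0],y-o[1],z-o[2],yaw,st)
E
python3 - <<'E'
from h import *
gtgt(524.1,378.8,115,206.3)
E
```

```text
grasp point now [536.6 352.6 220.3]
clock 9.35 pos [532.3 354.6 385.2] tool y yaw -153.38 tilt [ 0.0258 -0.012  -0.9996] grip 85.1 F [ 0.4  0.5 -0.7]
  shift [-31.3   1.3 104.6] spin 0.32
```

```bash
python3 -m jog '[[[-16,0,5,-0.3],[-31,1.3,30,-0.3],[-31,1.3,65,0.3],[-31,1.3,95,0.3],[-31,1.3,105,0.3]]]'; python3 -m jog '[[[0,0,0,0],[0,0,0,0],[0,0,0,0],[0,0,0,0],[0,0,0,0]]]';  python3 - <<'E'
from h import *
gtgt(524.1,378.8,115,206.3)
snap("side","side8");crop("side8",200,190,330,320,5)
E
```

```text
clock: 9.98
position: [519.0, 380.5, 275.6]
ee_rot: [0.85, -0.527, 0.013, 0.002]
contact_force: [-0.0, -0.2, 0.5]
gripper_width: 85.4
clock: 10.6
position: [519.0, 380.5, 276.2]
ee_rot: [0.85, -0.527, 0.014, 0.001]
contact_force: [-0.0, 0.3, 0.2]
gripper_width: 85.0
grasp point now [522.6 377.8 111.2]
clock 10.6 pos [519.  380.5 276.2] tool y yaw -153.66 tilt [ 0.0217 -0.0163 -0.9996] grip 85.0 F [-0.   0.3  0.2]
  shift [-0.1 -1.8 -3.7] spin 0.04
```

View pics/side8_c200_190.png

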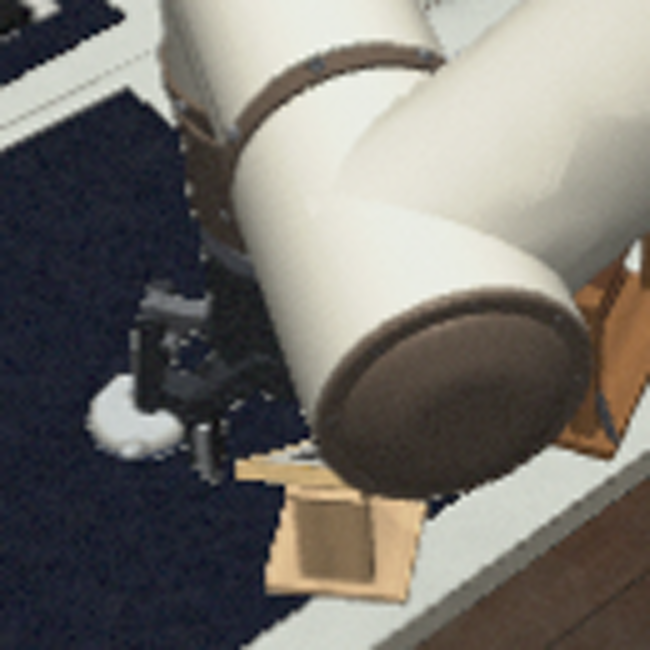

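```bash
python3 -m jog '[[[0,-1.8,-2,0],[0,-1.8,-2,0],[0,-1.8,-2,0],[0,-1.8,-2,0],[0,-1.8,-2,0]]]' 50;  python3 - <<'E'
from h import *
gtgt(524.1,378.8,115,206.3)
E
```

```text
clock: 11.28
position: [520.9, 381.7, 279.1]
ee_rot: [0.85, -0.527, 0.014, 0.0]
contact_force: [0.1, -0.1, 5.8]
gripper_width: 58.0
grasp point now [524.8 379.2 114.2]
clock 11.28 pos [520.9 381.7 279.1] tool y yaw -153.63 tilt [ 0.0234 -0.0151 -0.9996] grip 58.0 F [ 0.1 -0.1  5.8]
  shift [ 0.1  0.8 -0.9] spin 0.07
```

```bash
python3 -m jog '[[[0,0,-15,0],[0,0,-40,0],[0,0,-75,0],[0,0,-105,0],[0,0,-105,0]]]';python3 -m jog '[[[-25,0,0,0],[-60,0,0,0],[-98,0,0,0],[-98,0,0,0],[-98,0,0,0]]]';  python3 - <<'E'
from h import *
gtgt(544.9-.443*145,336.7+.8965*145,103,206.3)
snap("side","side9");crop("side9",180,150,340,310,4)
snap("top","top9");crop("top9",130,130,290,250,5)
E
```

```text
clock: 11.9
position: [518.6, 383.4, 387.2]
ee_rot: [0.85, -0.527, 0.014, -0.003]
contact_force: [0.2, 0.3, -0.7]
gripper_width: 57.9
clock: 12.52
position: [474.5, 471.6, 383.7]
ee_rot: [0.85, -0.527, 0.014, -0.001]
contact_force: [-0.3, 0.3, -1.2]
gripper_width: 58.1
grasp point now [478.7 469.4 218.8]
clock 12.53 pos [474.5 471.6 383.7] tool y yaw -153.58 tilt [ 0.0256 -0.0129 -0.9996] grip 58.1 F [-0.3  0.3 -1.2]
  shift [  0.7   1.5 115.8] spin 0.12
```

View pics/side9_c180_150.png

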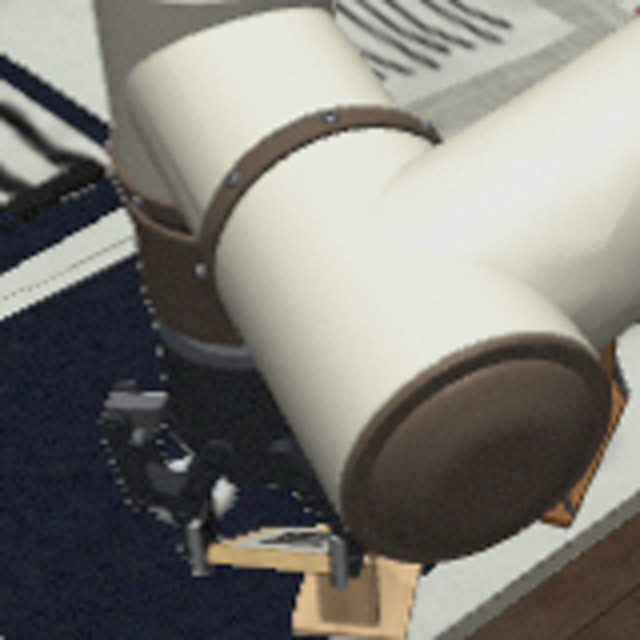

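View pics/top9_c130_130.png

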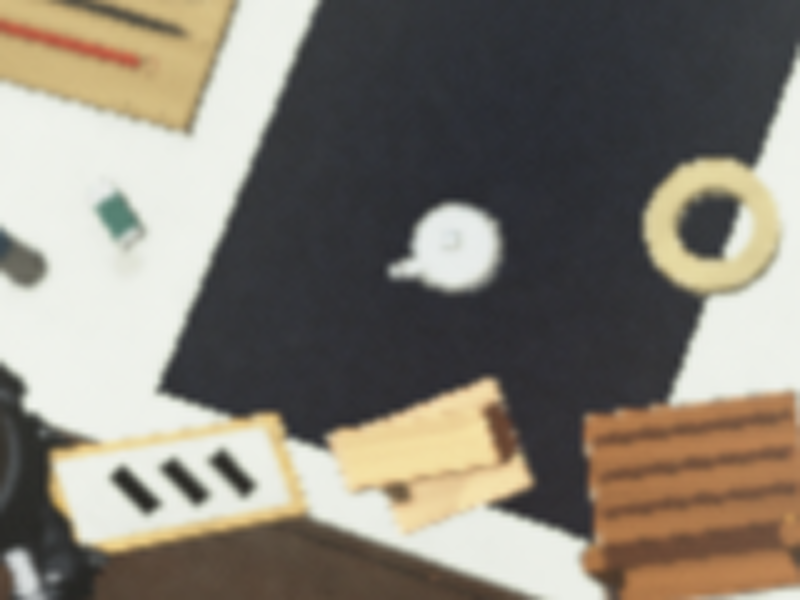

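```bash
python3 -m jog '[[[0,1,40,0],[0,1.5,80,0],[0,1.5,108,0],[0,1.5,116,0],[0,1.5,117,0]]]';python3 -m jog '[[[3,0,0,0],[6,0,0,0],[10,0,0,0],[12,0,0,0],[12,0,0,0]]]';  python3 - <<'E'
from h import *
gtgt(544.9-.443*145,336.7+.8965*145,103,206.3)
snap("side","side10");crop("side10",180,150,340,310,4)
snap("top","top10");crop("top10",130,130,290,250,5)
E
```

```text
clock: 13.25
position: [477.4, 468.5, 267.8]
ee_rot: [0.849, -0.528, 0.015, -0.002]
contact_force: [0.6, -0.1, 0.2]
gripper_width: 58.3
clock: 13.88
position: [482.8, 457.6, 268.3]
ee_rot: [0.849, -0.528, 0.015, -0.002]
contact_force: [-0.3, -0.1, 0.1]
gripper_width: 58.6
grasp point now [487.2 455.6 103.3]
clock 13.88 pos [482.8 457.6 268.3] tool y yaw -153.7 tilt [ 0.0269 -0.0117 -0.9996] grip 58.6 F [-0.3 -0.1  0.1]
  shift [-12.8   1.    0. ] spin 0.0
```

View pics/top10_c130_130.png

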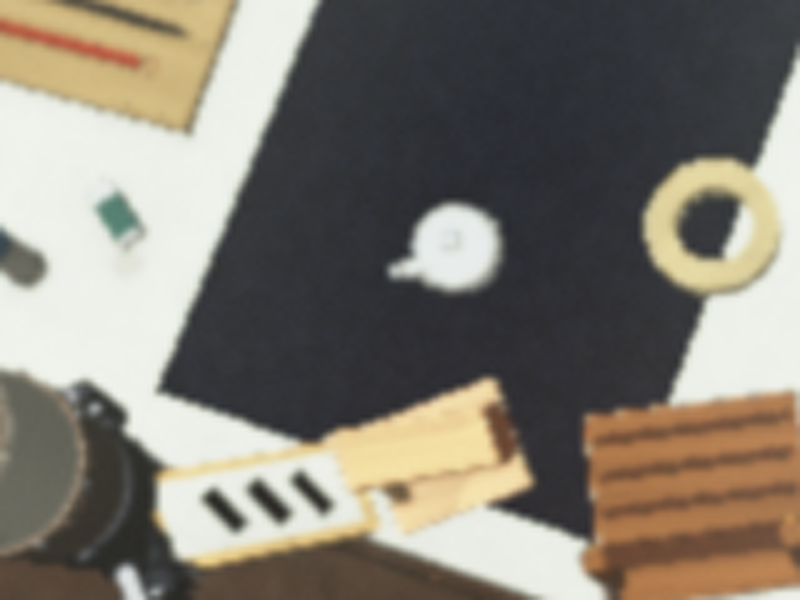

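View pics/side10_c180_150.png

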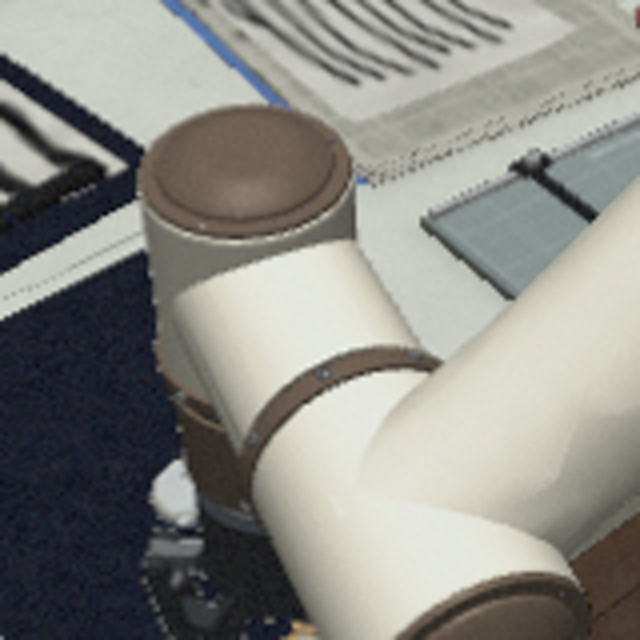

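```bash
python3 -m jog '[[[6,-0.5,0,0],[11,-0.5,0,0],[15,-0.5,-3,0],[20,-0.5,-7,0],[25,-0.5,-11,0]]]';python3 -m jog '[[[4,0,-4,0],[9,0,-7,0],[14,0,-10,0],[20,0,-13,0],[25,0,-16,0]]]';  python3 - <<'E'
from h import *
gtgt(544.9-.443*132,336.7+.8965*132,103,206.3)
snap("top","top11");crop("top11",130,130,290,250,5)
E
```

```text
clock: 14.6
position: [493.7, 436.5, 280.3]
ee_rot: [0.849, -0.528, 0.014, -0.004]
contact_force: [-3.7, 4.5, 0.5]
gripper_width: 58.3
clock: 15.22
position: [504.5, 414.4, 297.3]
ee_rot: [0.849, -0.527, 0.014, -0.005]
contact_force: [-3.3, 2.7, 0.1]
gripper_width: 58.0
grasp point now [509.3 413.3 132.4]
clock 15.22 pos [504.5 414.4 297.3] tool y yaw -153.66 tilt [ 0.0287 -0.0062 -0.9996] grip 58.0 F [-3.3  2.7  0.1]
  shift [-48.1   2.7  28.5] spin 0.04
```

View pics/top11_c130_130.png

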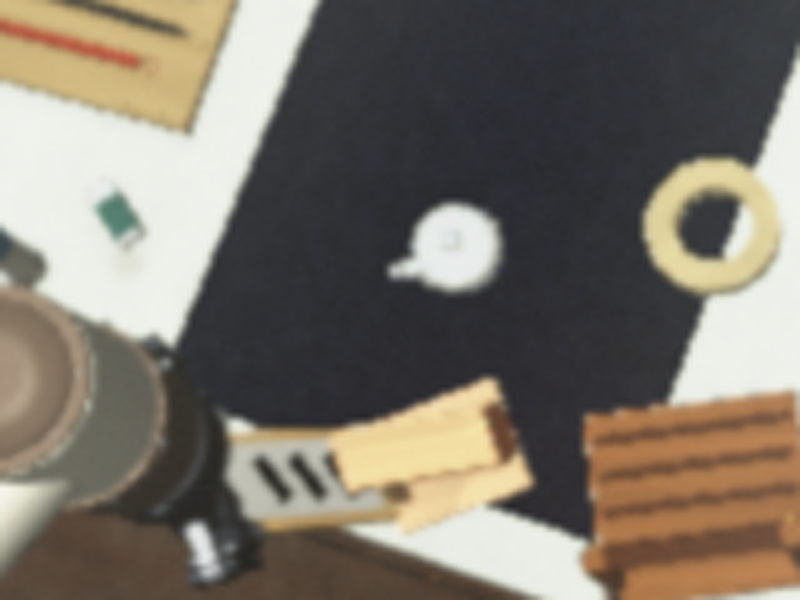

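```bash
python3 -m jog '[[[3,0,2,0],[6,0,2,0],[9,0,2,0],[11,0,2,0],[11,0,2,0]]]';  python3 - <<'E'
from h import *
gtgt(544.9-.443*132,336.7+.8965*132,103,206.3)
snap("top","top12");crop("top12",130,130,290,250,5)
E
```

```text
clock: 15.9
position: [510.1, 404.7, 297.7]
ee_rot: [0.849, -0.527, 0.014, -0.007]
contact_force: [-3.1, 4.1, 4.9]
gripper_width: 58.4
grasp point now [515.3 404.1 132.8]
clock 15.9 pos [510.1 404.7 297.7] tool y yaw -153.66 tilt [ 0.0316 -0.0034 -0.9995] grip 58.4 F [-3.1  4.1  4.9]
  shift [-59.    4.1  28.7] spin 0.04
```

View pics/top12_c130_130.png

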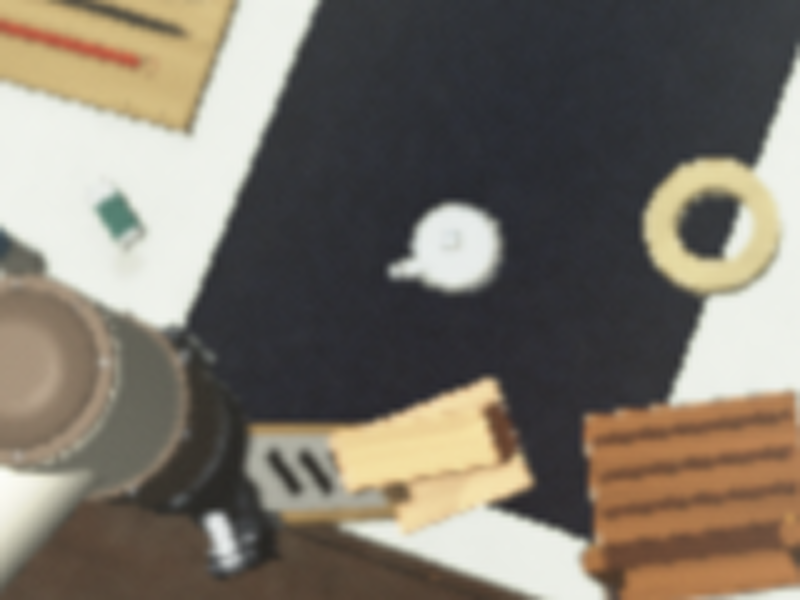

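```bash
python3 -m jog '[[[-10,0,-3,0],[-25,0,-10,0],[-40,0,-40,0],[-40,0,-90,0],[-40,0,-130,0]]]';  python3 - <<'E'
from h import *
gtgt(544.9-.443*132,336.7+.8965*132,103,206.3); print(arm.read_state()["joints"])
snap("top","top13");crop("top13",130,130,290,250,5)
snap("side","side13");crop("side13",180,200,340,320,5)
E
```

```text
clock: 16.58
position: [487.8, 441.5, 428.9]
ee_rot: [0.85, -0.527, 0.015, -0.007]
contact_force: [0.5, 0.3, -0.5]
gripper_width: 58.3
grasp point now [493.1 440.7 264. ]
clock 16.57 pos [487.8 441.5 428.9] tool y yaw -153.6 tilt [ 0.0325 -0.0048 -0.9995] grip 58.3 F [ 0.5  0.3 -0.5]
  shift [-18.9   4.  160.7] spin 0.1
[ 0.98659587  0.42303396  0.11646752  0.03130771 -1.25045922 -0.5357472 ]
```

View pics/top13_c130_130.png

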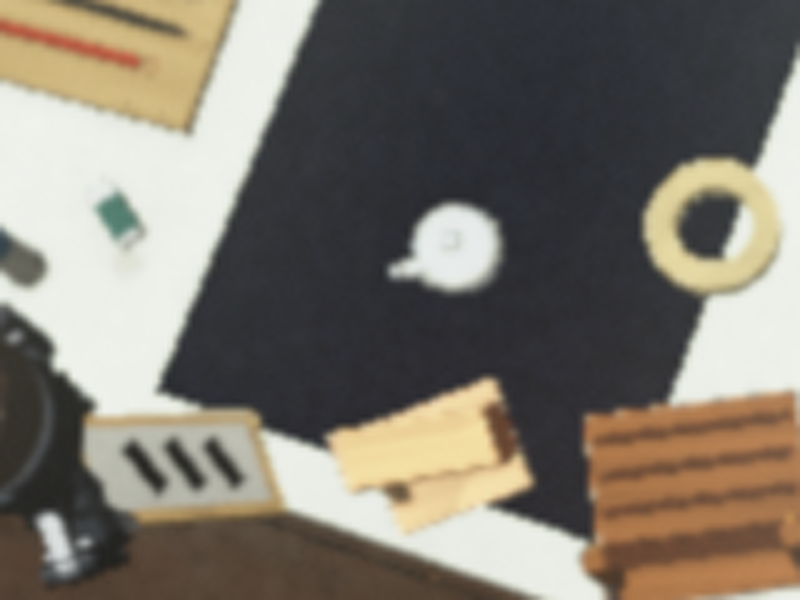

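View pics/side13_c180_200.png

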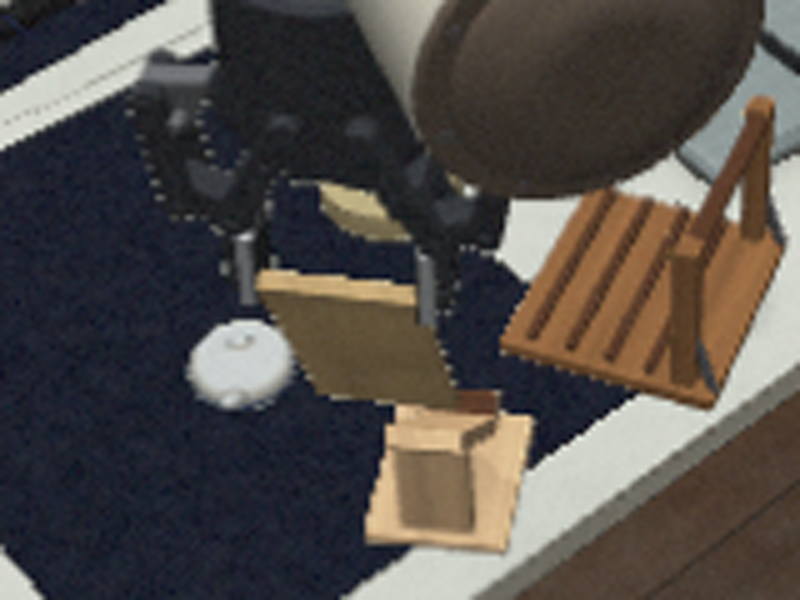

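```bash
cat >> h.py <<'E'
def plane(n,tag,poly,f,x0,y0):
    d=np.load(f"pics/{tag}.npy"); m=np.zeros(d.shape,np.uint8)
    q=np.array([((a+.5)/f-.5+x0,(b+.5)/f-.5+y0) for a,b in poly]).round().astype(np.int32)
    cv2.fillPoly(m,[q],1); vv,uu=np.nonzero((m>0)&(d>0))
    X=np.array([unproj(n,u,v,depth=d[v,u]) for u,v in zip(uu,vv)])
    for _ in range(3):
        c=np.median(X,0); _,s,V=np.linalg.svd(X-X.mean(0)); nn=V[2]; r=(X-X.mean(0))@nn; X=X[abs(r)<2.5*r.std()+.1]
    if nn[2]<0: nn=-nn
    print("n",len(X),"centroid",X.mean(0).round(1),"normal",nn.round(3),"std",r.std().round(2),"plane angle to horizontal",np.degrees(np.arccos(nn[2])).round(1),"normal yaw",np.degrees(np.arctan2(nn[1],nn[0])).round(1)); return X,nn
E
python3 - <<'E'
from h import *
plane("side","side13",[(280,305),(405,312),(432,390),(325,385)],5,180,200)
plane("top","top13",[(105,428),(245,422),(262,500),(130,510)],5,130,130)
E
```

```text
n 398 centroid [502.6 428.6 220.4] normal [ 0.386 -0.808  0.444] std 0.37 plane angle to horizontal 63.6 normal yaw -64.5
n 489 centroid [507.3 413.6 207.9] normal [ 0.39  -0.803  0.45 ] std 1.56 plane angle to horizontal 63.3 normal yaw -64.1
```

```bash
python3 - <<'E'
from h import *
crop("top0",242,203,300,258,13)
E
```

```text
(no output)
```

View pics/top0_c242_203.png

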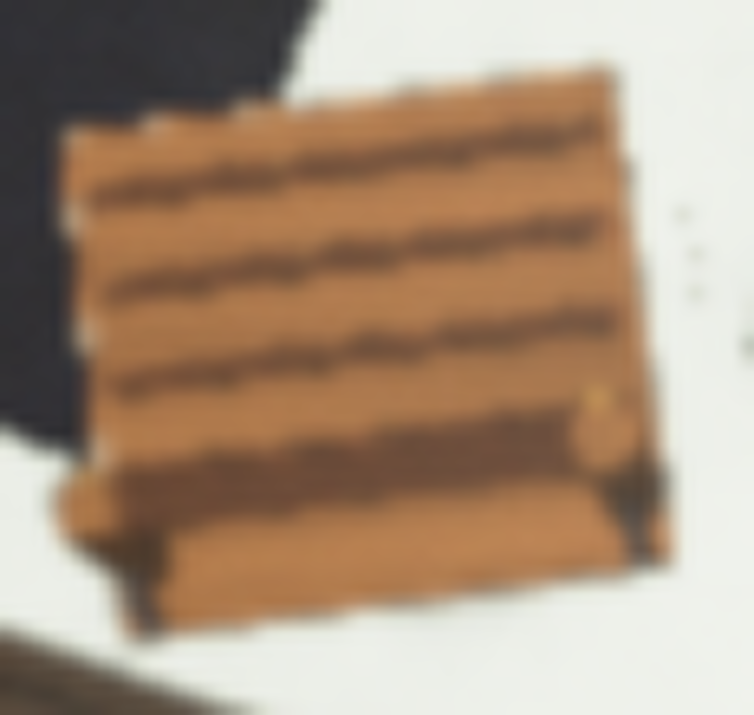

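```bash
python3 - <<'E'
from h import *
from scipy.optimize import least_squares
C=[((68,133),60,65,12),((609,70),60,-65,12),((668,563),-60,-65,12),((138,640),-60,65,12),((85,503),-42,57,110),((602,428),-42,-57,110)]
L=[((95,197),(590,130),43,18),((105,290),(600,225),21,18),((115,388),(610,320),-1,18),((120,490),(570,437),-42,100)]
uv=lambda p:((p[0]+.5)/13-.5+242,(p[1]+.5)/13-.5+203)
WC=np.array([unproj("top",*uv(p),z=z)[:2] for p,_,_,z in C]); MC=np.array([(x,y) for _,x,y,_ in C])
WL=[(unproj("top",*uv(a),z=z)[:2],unproj("top",*uv(b),z=z)[:2],x) for a,b,x,z in L]
def f(q,w=False):
    c,s=np.cos(q[2]),np.sin(q[2]); Ri=np.array([[c,s],[-s,c]]); r=[]
    rc=((WC-q[:2])@Ri.T-MC)
    rl=[[(Ri@(p-q[:2]))[0]-x for p in ab] for *ab,x in WL]
    if w: print("corners",rc.round(1).tolist(),"lines",np.round(rl,1).tolist())
    return np.r_[rc.ravel(),np.ravel(rl)]
r=least_squares(f,[538,163,.2],loss="soft_l1"); f(r.x,True); print(r.x[:2],np.degrees(r.x[2]))
E
```

```text
corners [[-0.1, -1.5], [-2.4, 1.5], [0.9, 2.3], [-0.1, -4.7], [0.5, -0.7], [1.5, 0.8]] lines [[-0.2, -0.2], [-0.2, -0.7], [-1.3, -1.1], [3.8, 2.0]]
[538.49488527 164.04178027] 12.167037211439348
```

```bash
python3 - <<'E'
from h import *
crop("top13",140,205,195,240,14); crop("side13",220,245,280,290,13)
E
```

```text
(no output)
```

View pics/top13_c140_205.png

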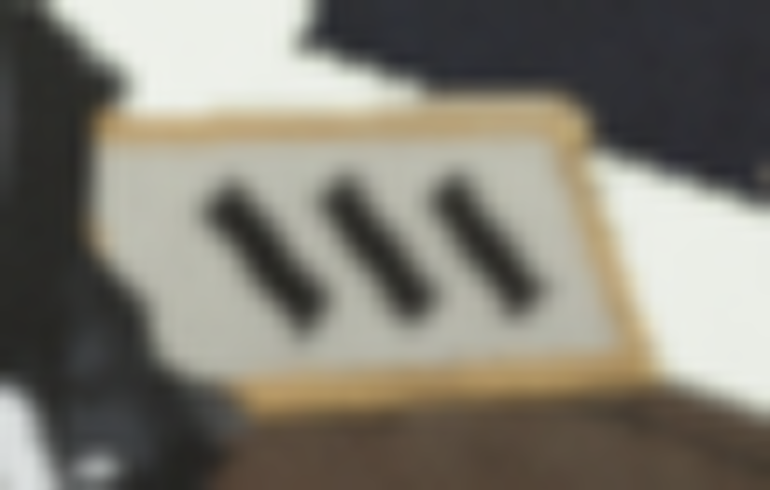

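View pics/side13_c220_245.png

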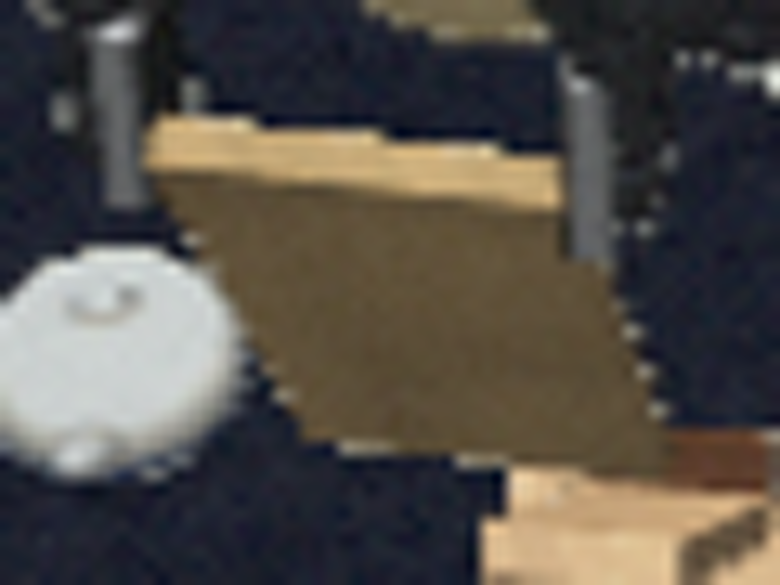

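```bash
cat > board.py <<'E'
from h import *
from scipy.spatial.transform import Rotation as Ro
def ray(n,u,v,c,nn):
    a=unproj(n,u,v,depth=1.);b=unproj(n,u,v,depth=1000.); t=(c-a)@nn/((b-a)@nn); return a+t*(b-a)
st=arm.read_state();R=Ro.from_quat(st["ee_rot"]).as_matrix();p=st["position"]
n=np.array([.388,-.806,.447]);n/=np.linalg.norm(n)
T=lambda q,f,x0,y0:((q[0]+.5)/f-.5+x0,(q[1]+.5)/f-.5+y0)
for q in [(583,97),(657,380)]:
    X=ray("top",*T(q,14,140,205),np.array([507.3,413.6,207.9]),n); print("foot paper",X.round(1),"tool",(R.T@(X-p)).round(1))
for q in [(303,437),(670,470),(160,180),(568,210)]:
    X=ray("side",*T(q,13,220,245),np.array([502.6,428.6,220.4]),n); print("under",X.round(1),"tool",(R.T@(X-p)).round(1))
print("n tool",(R.T@n).round(3))
E
python3 board.py
```

```text
foot paper [550.4 399.1 144.3] tool [ 61.3 -26.  291.2]
foot paper [494.6 375.4 150.1] tool [ 57.8  34.2 283.1]
under [546.8 412.1 152.3] tool [ 48.2 -28.9 283.1]
under [491.4 386.4 154. ] tool [ 46.6  32.1 279.1]
under [514.4 465.5 276.6] tool [-12.1 -28.2 157.8]
under [460.4 441.5 280.3] tool [-14.6  30.6 151.8]
n tool [ 0.901 -0.005 -0.434]
```

```bash
cat >> h.py <<'E'
def rackpt(x,y,z,o=(538.5,164.0),yaw=12.2):
    a=np.radians(yaw); return np.array([o[0]+x*np.cos(a)-y*np.sin(a),o[1]+x*np.sin(a)+y*np.cos(a),z])
def torack(x,y,z,foot=(55.6,2,284),yaw=-77.1):
    from scipy.spatial.transform import Rotation as Ro
    st=arm.read_state(); R=Ro.from_quat(st["ee_rot"]).as_matrix(); c=np.degrees(np.arctan2(R[1,1],R[0,1]))
    f=st["position"]+R@np.array(foot); a=np.radians(12.2); d=f-[538.5,164,0]
    print("foot now rack frame",round(d[0]*np.cos(a)+d[1]*np.sin(a),1),round(-d[0]*np.sin(a)+d[1]*np.cos(a),1),round(f[2],1))
    Rt=Ro.from_euler("z",yaw-c,degrees=True).as_matrix()@R
    q=rackpt(x,y,z)-Rt@np.array(foot); return tgt(*q,yaw,st)
E
python3 - <<'E'
from h import *
torack(14,0,150)
E
```

```text
foot now rack frame 32.5 226.0 150.4
clock 16.68 pos [488.3 441.6 433.4] tool y yaw -153.59 tilt [ 0.0395  0.0029 -0.9992] grip 58.5 F [ 0.2 -0.1 -0.5]
  shift [ 2.686e+02  1.251e+02 -2.000e-01] spin -76.49
```

```bash
python3 -m jog '[[[25,10,-5,-8],[55,24,-10,-17],[85,38,-10,-26],[115,52,-10,-35],[145,66,-10,-43]]]';  python3 - <<'E'
from h import *
torack(14,0,150)
E
```

```text
clock: 17.3
position: [492.9, 281.3, 442.3]
ee_rot: [0.984, -0.176, 0.019, -0.004]
contact_force: [0.3, 0.8, -0.8]
gripper_width: 57.9
foot now rack frame 36.6 90.6 160.4
clock 17.3 pos [492.9 281.3 442.3] tool y yaw -110.3 tilt [ 3.780e-02  4.000e-04 -9.993e-01] grip 57.9 F [ 0.3  0.8 -0.8]
  shift [ 41.  124.3  10.2] spin -33.2
```

```bash
python3 -m jog '[[[9,28,0,-8],[19,58,0,-16],[29,88,0,-24],[41,124,5,-33],[41,124,5,-33.2]]]';  python3 - <<'E'
from h import *
torack(14,0,60)
snap("top","top14");crop("top14",190,170,310,270,6)
snap("side","side14");crop("side14",230,150,360,290,5)
E
```

```text
clock: 17.92
position: [487.9, 148.9, 436.2]
ee_rot: [0.994, 0.111, 0.017, 0.003]
contact_force: [1.1, -0.5, -0.9]
gripper_width: 58.2
foot now rack frame 12.5 -8.2 154.3
clock 17.93 pos [487.9 148.9 436.2] tool y yaw -77.27 tilt [ 0.0351 -0.002  -0.9994] grip 58.2 F [ 1.1 -0.5 -0.9]
  shift [-1.7 -8.9 94.2] spin -0.17
```

View pics/top14_c190_170.png

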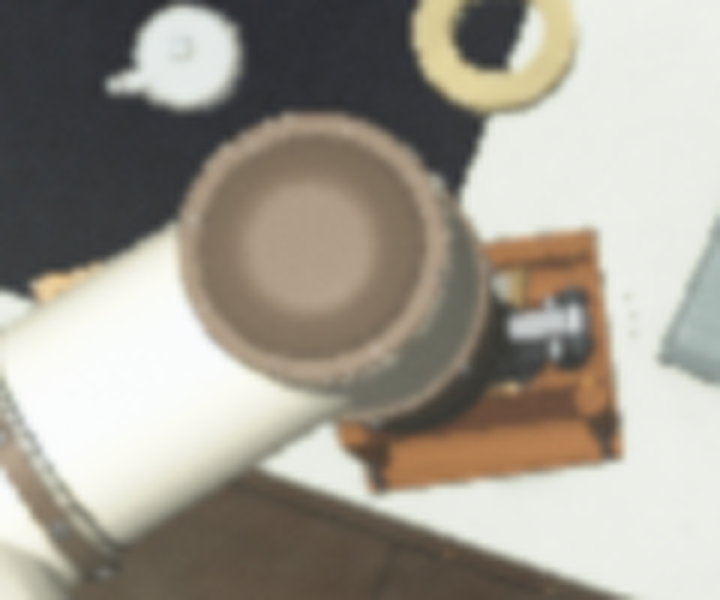

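View pics/side14_c230_150.png

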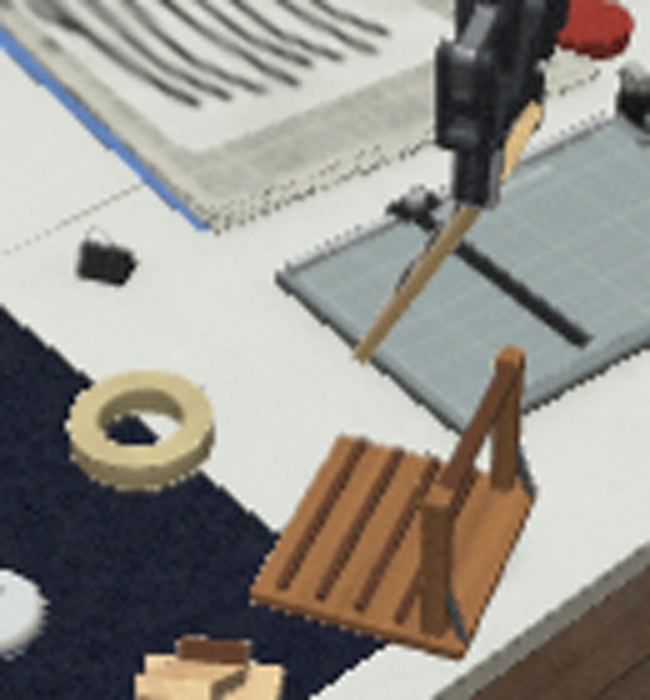

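```bash
python3 -m jog '[[[-1,-5,25,-0.1],[-2,-9,55,-0.1],[-2,-9,85,-0.1],[-2,-9,104,-0.1],[-2,-9,104,-0.1]]]';  python3 - <<'E'
from h import *
torack(14,0,18)
snap("side","side15");crop("side15",260,190,350,290,7)
E
```

```text
clock: 18.65
position: [488.2, 159.7, 331.0]
ee_rot: [0.993, 0.113, 0.016, 0.004]
contact_force: [0.6, 0.6, -0.4]
gripper_width: 58.0
foot now rack frame 14.6 2.3 48.9
clock 18.65 pos [488.2 159.7 331. ] tool y yaw -77.07 tilt [ 0.0334 -0.0033 -0.9994] grip 58.0 F [ 0.6  0.6 -0.4]
  shift [-1.6  1.9 30.9] spin 0.03
```

View pics/side15_c260_190.png

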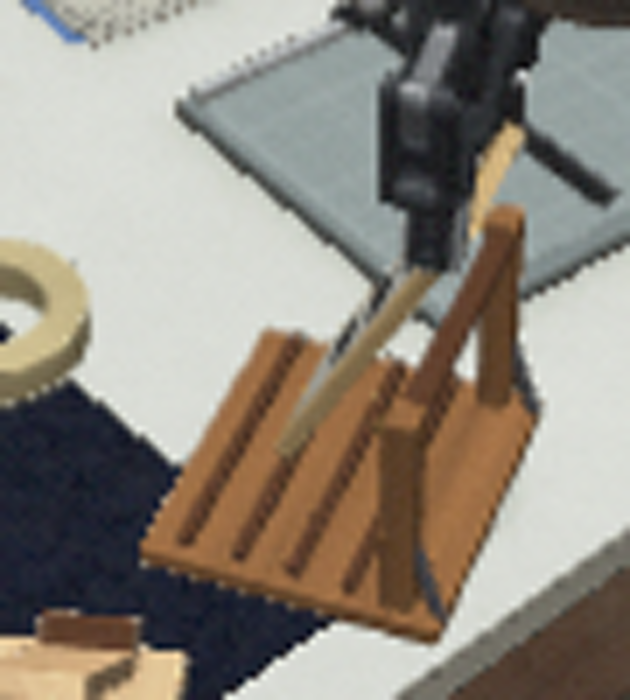

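```bash
python3 - <<'E'
from h import *
crop("side15",285,220,325,260,16)
a=np.radians(12.2)
def rk(X,o): d=X[:2]-o; return (d[0]*np.cos(a)+d[1]*np.sin(a)).round(1),(-d[0]*np.sin(a)+d[1]*np.cos(a)).round(1)
u,v=(285+.5)/7-.5+260,(452+.5)/7-.5+190
for z in(42,46,50): print(z,rk(unproj("side",u,v,z=z),np.array([533.3,170.6])),rk(unproj("side",u,v,z=z),np.array([538.5,164.])))
# ridges in side view at z=18 : check using line ends (188,543)->(300,340) = ridge 43 etc
for p,n in [((188,543),43),((240,557),21),((293,572),-1),((345,590),-23)]:
    print(n,rk(unproj("side",(p[0]+.5)/7-.5+260,(p[1]+.5)/7-.5+190,z=18),np.array([533.3,170.6])))
E
```

```text
42 (np.float64(16.6), np.float64(22.5)) (np.float64(12.9), np.float64(30.0))
46 (np.float64(15.1), np.float64(26.2)) (np.float64(11.4), np.float64(33.7))
50 (np.float64(13.7), np.float64(29.8)) (np.float64(10.0), np.float64(37.4))
43 (np.float64(41.9), np.float64(57.3))
21 (np.float64(21.1), np.float64(57.0))
-1 (np.float64(0.0), np.float64(57.0))
-23 (np.float64(-21.0), np.float64(58.5))
```

View pics/side15_c285_220.png

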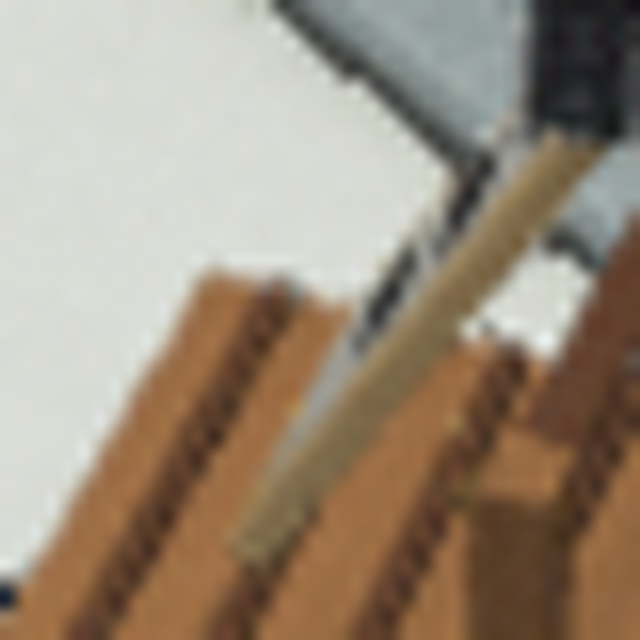

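```bash
python3 -m jog '[[[-1,2,8,0],[-1,2,16,0],[-1,2,24,0],[-1,2,30,0],[-1,2,31,0]]]';  python3 - <<'E'
from h import *
torack(12.2,0,14)
snap("side","side16");crop("side16",260,190,350,290,7)
E
```

```text
clock: 19.32
position: [489.1, 157.5, 301.3]
ee_rot: [0.993, 0.113, 0.017, 0.003]
contact_force: [-1.7, 0.1, 4.3]
gripper_width: 58.3
foot now rack frame 15.6 0.0 19.4
clock 19.32 pos [489.1 157.5 301.3] tool y yaw -77.05 tilt [ 0.0354 -0.0026 -0.9994] grip 58.3 F [-1.7  0.1  4.3]
  shift [-3.6 -0.1  5.3] spin 0.05
```

View pics/side16_c260_190.png

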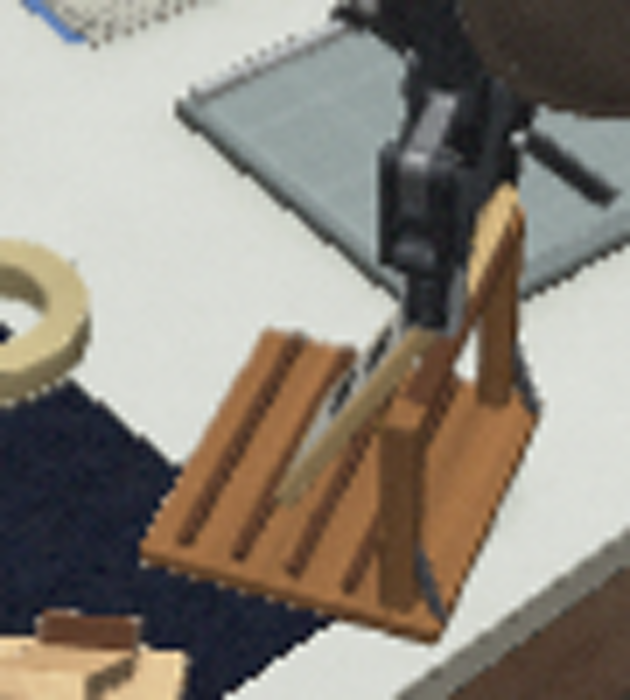

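```bash
python3 -m jog '[[[-1,0,-2,0],[-4,0,-2,0],[-4,0,0,0],[-4,0,3,0],[-4,0,5,0]]]';  python3 - <<'E'
from h import *
torack(12.2,0,14)
snap("side","side17");crop("side17",260,190,350,290,7)
E
```

```text
clock: 20.0
position: [486.2, 157.2, 299.5]
ee_rot: [0.993, 0.114, 0.019, 0.003]
contact_force: [-9.5, -0.6, 26.1]
gripper_width: 58.1
foot now rack frame 13.8 0.4 17.8
clock 20.0 pos [486.2 157.2 299.5] tool y yaw -76.96 tilt [ 0.0393 -0.0017 -0.9992] grip 58.1 F [-9.5 -0.6 26.1]
  shift [-1.7  0.2  3.7] spin 0.14
```

View pics/side17_c260_190.png

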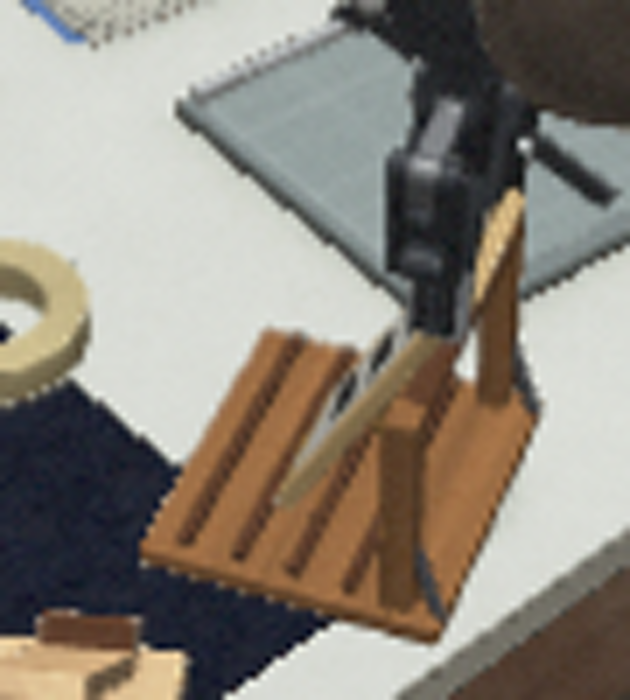

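```bash
python3 -m jog '[[[0,0,-3,0],[0,0,-6,0],[0,0,-6,0],[0,0,-6,0],[0,0,-6,0]]]';  python3 - <<'E'
from h import *
torack(12.2,0,14)
snap("side","side18");crop("side18",288,235,323,270,18)
im=cv2.imread("pics/side18_c288_235.png")
a=np.radians(12.2)
for x,z,col in [(18,18,(0,0,255)),(24,18,(0,0,255)),(2,18,(0,0,255)),(-4,18,(0,0,255)),(10,12,(0,255,0))]:
    P_=[]
    for y in(60,-60):
        X=rackpt(x,y,z,o=(533.3,170.6)); u,v=proj("side",X); P_.append((int((u-288+.5)*18),int((v-235+.5)*18)))
    cv2.line(im,P_[0],P_[1],col,1)
cv2.imwrite("pics/ov18.png",im)
E
```

```text
clock: 20.68
position: [485.8, 157.1, 305.1]
ee_rot: [0.993, 0.114, 0.019, 0.003]
contact_force: [0.3, 0.3, -1.6]
gripper_width: 58.5
foot now rack frame 13.3 0.3 23.5
clock 20.68 pos [485.8 157.1 305.1] tool y yaw -76.96 tilt [ 0.0387 -0.002  -0.9992] grip 58.5 F [ 0.3  0.3 -1.6]
  shift [-1.4  0.1  9.4] spin 0.14
```

View pics/ov18.png

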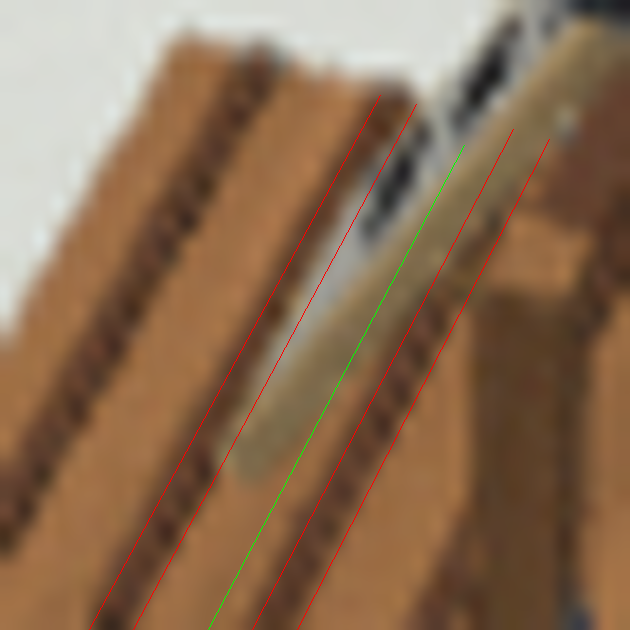

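```bash
python3 - <<'E'
from h import *
a=np.radians(12.2)
for nm,q in (("centre",(248,470)),("under corner",(262,487)),("paper corner",(234,457))):
  for z in(14,18,22,26):
    X=unproj("side",(q[0]+.5)/18-.5+288,(q[1]+.5)/18-.5+235,z=z); d=X[:2]-[533.3,170.6]
    print(nm,z,(d[0]*np.cos(a)+d[1]*np.sin(a)).round(1),(-d[0]*np.sin(a)+d[1]*np.cos(a)).round(1))
d=np.load("pics/side18.npy")
for q in((250,440),(285,400),(330,350),(400,270)):
    u,v=int((q[0]+.5)/18-.5+288+.5),int((q[1]+.5)/18-.5+235+.5); X=unproj("side",u,v,depth=d[v,u]); e=X[:2]-[533.3,170.6]; print(u,v,X.round(1),(e[0]*np.cos(a)+e[1]*np.sin(a)).round(1),(-e[0]*np.sin(a)+e[1]*np.cos(a)).round(1))
E
```

```text
centre 14 15.5 18.3
centre 18 14.1 21.9
centre 22 12.6 25.5
centre 26 11.2 29.0
under corner 14 12.3 20.8
under corner 18 10.9 24.4
under corner 22 9.5 27.9
under corner 26 8.1 31.5
paper corner 14 18.4 16.6
paper corner 18 16.9 20.2
paper corner 22 15.5 23.8
paper corner 26 14.1 27.3
301 259 [542.4 196.4  25.4] 14.4 23.3
303 257 [535.8 196.8  37. ] 8.0 25.1
306 254 [528.  194.4  50.3] -0.1 24.4
310 250 [517.  192.6  69.3] -11.2 25.0
```

```bash
python3 - <<'E'
from h import *
a=np.radians(12.2)
def line(tag,q0,q1,f,x0,y0,N=14):
    d=np.load(f"pics/{tag}.npy"); o=[]
    for t in np.linspace(.08,.92,N):
        q=np.array(q0)*(1-t)+np.array(q1)*t; u,v=int(round((q[0]+.5)/f-.5+x0)),int(round((q[1]+.5)/f-.5+y0))
        X=unproj("side",u,v,depth=d[v,u]); e=X[:2]-[533.3,170.6]; o.append([e[0]*np.cos(a)+e[1]*np.sin(a),-e[0]*np.sin(a)+e[1]*np.cos(a),X[2]])
    o=np.array(o); m=abs(o[:,1]-np.median(o[:,1]))<6; o=o[m]; c=np.polyfit(o[:,2],o[:,0],1); print(tag,len(o),"angle",np.degrees(np.arctan2(1,-c[0])).round(1),"y",o[:,1].round(0),o[[0,-1]].round(1).tolist())
line("side15",(255,540),(570,150),16,285,220)
line("side16",(290,497),(418,345),7,260,190)
line("side17",(288,498),(424,348),7,260,190)
line("side18",(250,465),(580,60),18,288,235)
E
```

```text
side15 14 angle 63.1 y [26. 26. 25. 28. 28. 27. 26. 27. 28. 25. 23. 28. 28. 28.] [[10.3, 26.1, 59.1], [-34.9, 27.8, 144.9]]
side16 14 angle 62.5 y [27. 27. 25. 25. 25. 27. 24. 24. 26. 25. 26. 26. 26. 25.] [[10.2, 26.7, 30.2], [-32.3, 25.4, 108.4]]
side17 14 angle 61.6 y [26. 25. 24. 24. 26. 23. 25. 23. 26. 27. 25. 26. 26. 26.] [[10.5, 25.9, 29.3], [-35.0, 25.7, 109.6]]
side18 14 angle 63.5 y [26. 22. 25. 24. 25. 25. 25. 26. 26. 26. 25. 24. 24. 25.] [[7.8, 25.6, 30.0], [-32.2, 25.2, 111.7]]
```

```bash
python3 -m jog '[[[2,0,-8,0],[12,0,-10,0],[19,0,-8,0],[19,0,0,0],[19,0,6.5,0]]]';  python3 - <<'E'
from h import *
torack(32,0,16)
snap("side","side19");crop("side19",260,190,350,290,7)
E
```

```text
clock: 21.35
position: [504.3, 161.2, 298.4]
ee_rot: [0.993, 0.113, 0.018, 0.004]
contact_force: [-7.5, -1.8, 14.2]
gripper_width: 58.2
foot now rack frame 31.7 0.2 16.5
clock 21.35 pos [504.3 161.2 298.4] tool y yaw -76.98 tilt [ 0.037  -0.0029 -0.9993] grip 58.2 F [-7.5 -1.8 14.2]
  shift [0.3 0.1 0.6] spin 0.12
```

View pics/side19_c260_190.png

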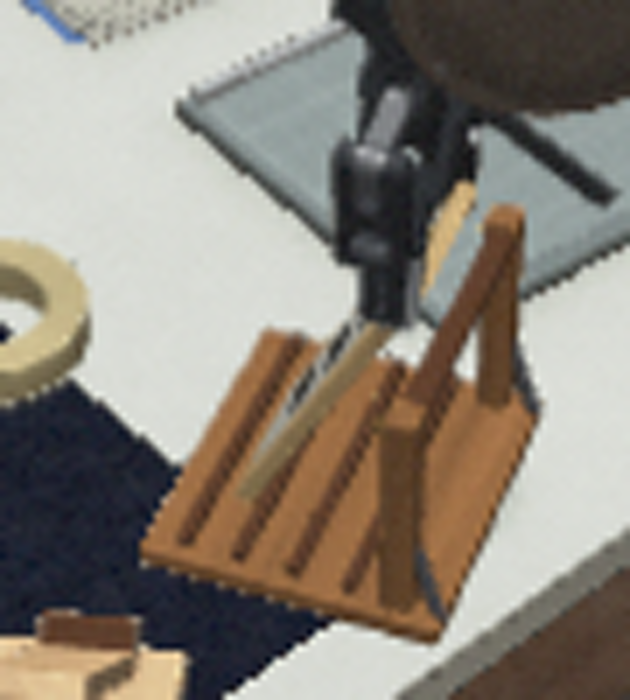

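```bash
python3 -m jog '[[[4,0,-2,0],[9,0,-4,0],[14,0,-7,0],[18,0,-9,0],[22,0,-10,0]]]';  python3 - <<'E'
from h import *
torack(32,0,16)
snap("side","side20");crop("side20",260,190,350,290,7)
E
```

```text
clock: 22.02
position: [525.6, 166.2, 309.3]
ee_rot: [0.993, 0.114, 0.018, 0.004]
contact_force: [0.4, -0.1, -0.4]
gripper_width: 58.4
foot now rack frame 53.5 0.7 27.5
clock 22.02 pos [525.6 166.2 309.3] tool y yaw -76.96 tilt [ 0.0368 -0.0032 -0.9993] grip 58.4 F [ 0.4 -0.1 -0.4]
  shift [-21.8   0.1  10.7] spin 0.14
```

View pics/side20_c260_190.png

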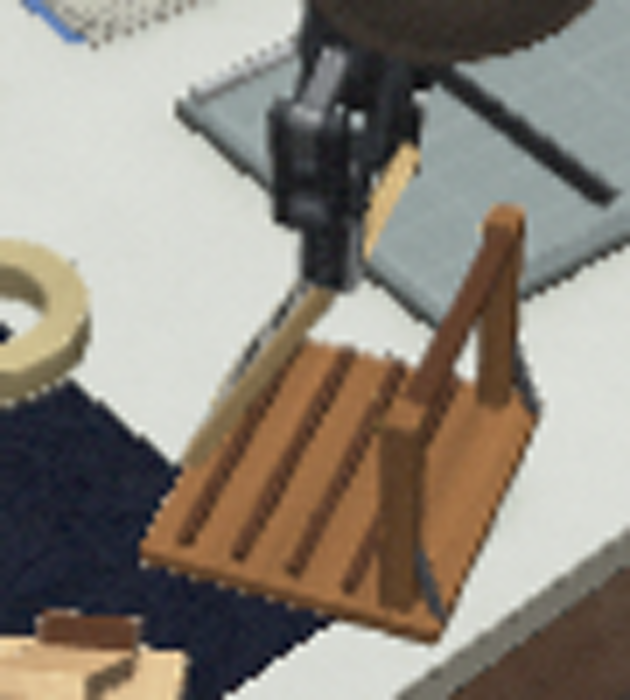

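```bash
python3 -m jog '[[[0,0,-30,0],[0,0,-70,0],[-10,0,-115,0],[-50,0,-125,0],[-100,0,-125,0]]]';  python3 - <<'E'
from h import *
torack(-54,0,80)
E
```

```text
clock: 22.7
position: [423.5, 144.1, 431.7]
ee_rot: [0.993, 0.113, 0.02, 0.003]
contact_force: [-1.1, 0.4, -1.0]
gripper_width: 57.8
foot now rack frame -50.2 0.9 150.1
clock 22.7 pos [423.5 144.1 431.7] tool y yaw -77.0 tilt [ 0.0396 -0.0014 -0.9992] grip 57.8 F [-1.1  0.4 -1. ]
  shift [-6.5  0.  69.9] spin 0.1
```

```bash
python3 -m jog '[[[-6,0,10,0],[-6.5,0,30,0],[-6.5,0,50,0],[-6.5,0,68,0],[-6.5,0,70,0]]]';  python3 - <<'E'
from h import *
torack(-54,0,80)
snap("side","side21");crop("side21",260,170,360,290,6)
E
```

```text
clock: 23.32
position: [420.1, 142.5, 360.3]
ee_rot: [0.993, 0.113, 0.018, 0.004]
contact_force: [0.4, 0.1, -0.6]
gripper_width: 57.9
foot now rack frame -54.5 -0.3 78.5
clock 23.32 pos [420.1 142.5 360.3] tool y yaw -77.02 tilt [ 0.0373 -0.0032 -0.9993] grip 57.9 F [ 0.4  0.1 -0.6]
  shift [ 0.6 -0.4 -1.5] spin 0.08
```

View pics/side21_c260_170.png

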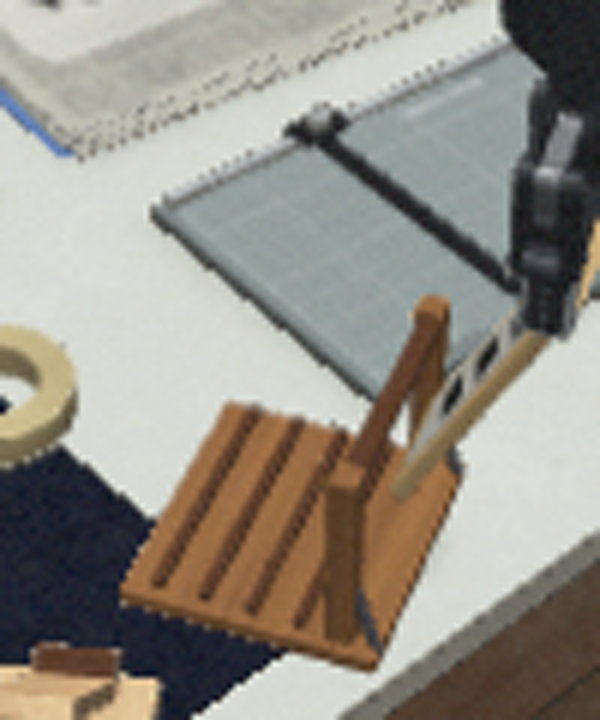

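```bash
python3 -m jog '[[[6,0,0,0],[11,0,0,0],[15,0,0,0],[19,0,-1,0],[22,0,-2,0]]]';  python3 - <<'E'
from h import *
torack(-54,0,80)
snap("side","side22");crop("side22",260,170,360,290,6)
E
```

```text
clock: 24.0
position: [440.9, 147.2, 363.1]
ee_rot: [0.993, 0.113, 0.017, 0.004]
contact_force: [-4.5, -0.1, -0.3]
gripper_width: 58.4
foot now rack frame -34.0 -0.3 81.1
clock 24.0 pos [440.9 147.2 363.1] tool y yaw -77.06 tilt [ 0.0345 -0.0042 -0.9994] grip 58.4 F [-4.5 -0.1 -0.3]
  shift [-20.   -0.6   0.4] spin 0.04
```

View pics/side22_c260_170.png

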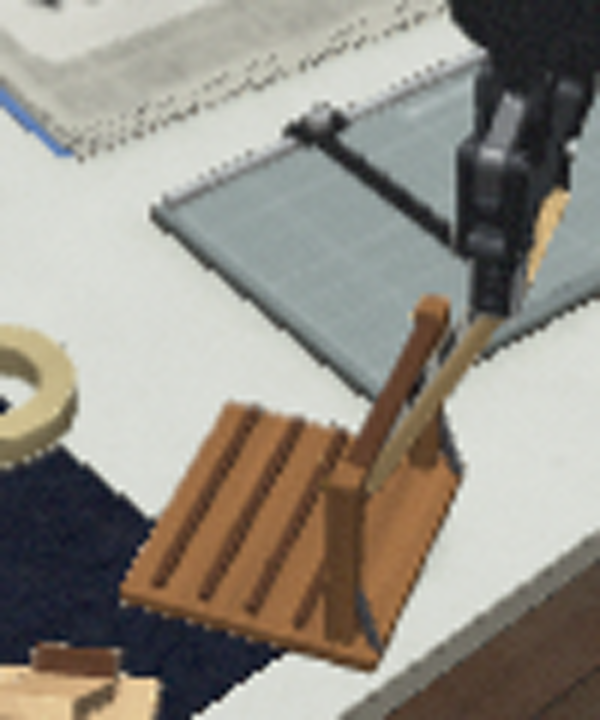

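```bash
cat >> h.py <<'E'
def eline(tag,q0,q1,f,x0,y0,N=16):
    a=np.radians(12.2); d=np.load(f"pics/{tag}.npy"); o=[]
    for t in np.linspace(.05,.95,N):
        q=np.array(q0)*(1-t)+np.array(q1)*t; u,v=int(round((q[0]+.5)/f-.5+x0)),int(round((q[1]+.5)/f-.5+y0))
        X=unproj("side",u,v,depth=d[v,u]); e=X[:2]-[533.3,170.6]; o.append([e[0]*np.cos(a)+e[1]*np.sin(a),-e[0]*np.sin(a)+e[1]*np.cos(a),X[2]])
    o=np.array(o); o=o[abs(o[:,1]-np.median(o[:,1]))<5]; c=np.polyfit(o[:,2],o[:,0],1); print(tag,len(o),"angle",np.degrees(np.arctan2(1,-c[0])).round(1),"y",np.median(o[:,1]).round(1),"x at z=100,14:",np.polyval(c,[104.5,14]).round(1),o[[0,-1]].round(1).tolist())
E
python3 - <<'E'
from h import *
eline("side21",(402,488),(530,340),6,260,170)
eline("side22",(378,480),(485,325),6,260,170)
E
```

```text
side21 16 angle 63.7 y 24.2 x at z=100,14: [-67.3 -22.6] [[-58.7, 23.2, 84.3], [-102.5, 22.9, 175.3]]
side22 16 angle 67.8 y 24.3 x at z=100,14: [-54.5 -17.6] [[-45.5, 23.8, 87.3], [-85.7, 24.7, 177.8]]
```

```bash
python3 -m jog '[[[-10,0,0,0],[-18,0,-10,0],[-18,0,-45,0],[-18,0,-80,0],[-10,0,-88,0]]]';  python3 - <<'E'
from h import *
torack(11.5,2,120,foot=(46.4,2,288))
E
```

```text
clock: 24.68
position: [428.3, 145.6, 454.9]
ee_rot: [0.993, 0.113, 0.021, 0.002]
contact_force: [-0.0, 0.6, -0.8]
gripper_width: 58.5
foot now rack frame -53.0 1.6 169.1
clock 24.68 pos [428.3 145.6 454.9] tool y yaw -76.98 tilt [ 4.310e-02  9.000e-04 -9.991e-01] grip 58.5 F [-0.   0.6 -0.8]
  shift [62.4 -0.1 51.8] spin 0.12
```

```bash
python3 -m jog '[[[20,0,0,0],[45,0,0,0],[64,0,20,0],[64,0,60,0],[64,0,110,0]]]';  python3 - <<'E'
from h import *
torack(11,2,32,foot=(46.4,2,288))
E
```

```text
clock: 25.3
position: [496.0, 160.3, 347.1]
ee_rot: [0.993, 0.114, 0.023, 0.001]
contact_force: [0.2, 0.5, -0.5]
gripper_width: 58.5
foot now rack frame 17.3 2.0 61.6
clock 25.3 pos [496.  160.3 347.1] tool y yaw -76.96 tilt [ 0.0465  0.0028 -0.9989] grip 58.5 F [ 0.2  0.5 -0.5]
  shift [-7.7 -0.4 29.2] spin 0.14
```

```bash
python3 -m jog '[[[-3,0,10,0],[-7,0,20,0],[-7,0,28,0],[-7,0,28,0],[-7,0,28,0]]]';  python3 - <<'E'
from h import *
torack(11,2,14,foot=(46.4,2,288))
snap("side","side23");crop("side23",260,190,350,290,7)
E
```

```text
clock: 25.92
position: [490.8, 159.0, 319.8]
ee_rot: [0.993, 0.114, 0.024, 0.001]
contact_force: [-0.4, 0.3, -0.2]
gripper_width: 58.2
foot now rack frame 12.5 2.1 34.3
clock 25.93 pos [490.8 159.  319.8] tool y yaw -76.95 tilt [ 0.0483  0.0038 -0.9988] grip 58.2 F [-0.4  0.3 -0.2]
  shift [-2.5 -0.3 20.2] spin 0.15
```

View pics/side23_c260_190.png

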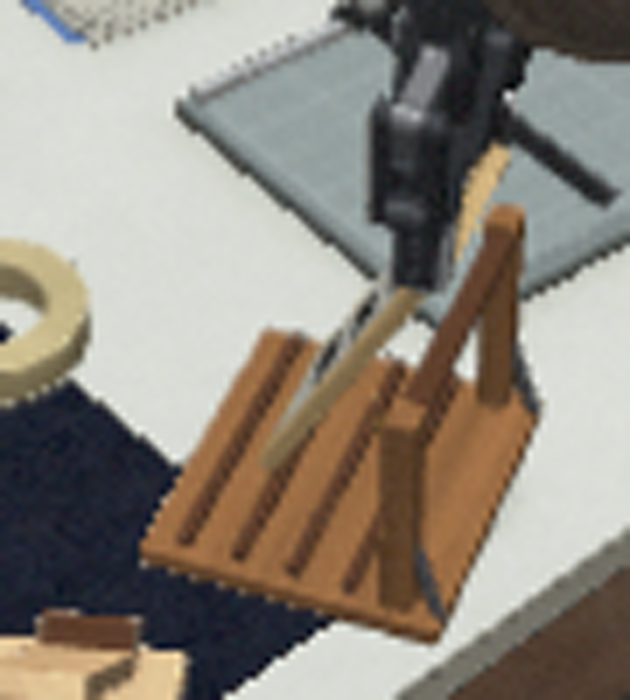

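```bash
python3 - <<'E'
from h import *
eline("side23",(275,458),(405,295),7,260,190)
a=np.radians(12.2)
for z in (26,30,34):
    X=unproj("side",(270.5)/7-.5+260,(465.5)/7-.5+190,z=z); d=X[:2]-[533.3,170.6]; print(z,(d[0]*np.cos(a)+d[1]*np.sin(a)).round(1),(-d[0]*np.sin(a)+d[1]*np.cos(a)).round(1))
E
```

```text
side23 16 angle 63.6 y 26.9 x at z=100,14: [-12.2  32.8] [[15.0, 28.5, 48.8], [-27.0, 26.6, 134.8]]
26 25.3 16.2
30 23.8 19.9
34 22.3 23.5
```

```bash
python3 -m jog '[[[0,0,-40,0],[0,0,-85,0],[-10,0,-120,0],[-40,0,-120,0],[-72,0,-120,0]]]';  python3 - <<'E'
from h import *
tgt(420.1,142.5,360.3,-77)
E
```

```text
clock: 26.6
position: [414.2, 142.0, 437.0]
ee_rot: [0.993, 0.113, 0.025, 0.0]
contact_force: [-0.2, 0.2, -0.6]
gripper_width: 58.5
clock 26.6 pos [414.2 142.  437. ] tool y yaw -76.98 tilt [ 0.0497  0.0054 -0.9987] grip 58.5 F [-0.2  0.2 -0.6]
  shift [ 2.1  0.4 76.9] spin 0.02
```

```bash
python3 -m jog '[[[2,0,20,0],[2,0,45,0],[2,0,70,0],[2,0,77,0],[2,0,77,0]]]'; python3 -m jog '[[[8,0,0,0],[15,0,-1,0],[21,0,-2,0],[27,0,-4,0],[32,0,-6,0]]]';  python3 - <<'E'
from h import *
tgt(450,149.3,366,-77)
snap("side","side24");crop("side24",260,170,360,290,6)
E
```

```text
clock: 27.22
position: [420.2, 143.0, 360.6]
ee_rot: [0.993, 0.113, 0.025, 0.0]
contact_force: [-0.4, 0.2, -0.8]
gripper_width: 58.2
clock: 27.85
position: [450.8, 149.6, 367.3]
ee_rot: [0.993, 0.113, 0.023, 0.001]
contact_force: [-4.0, -1.3, -4.2]
gripper_width: 58.0
clock 27.85 pos [450.8 149.6 367.3] tool y yaw -77.02 tilt [ 0.0468  0.0031 -0.9989] grip 58.0 F [-4.  -1.3 -4.2]
  shift [-0.9  0.1  1.2] spin -0.02
```

View pics/side24_c260_170.png

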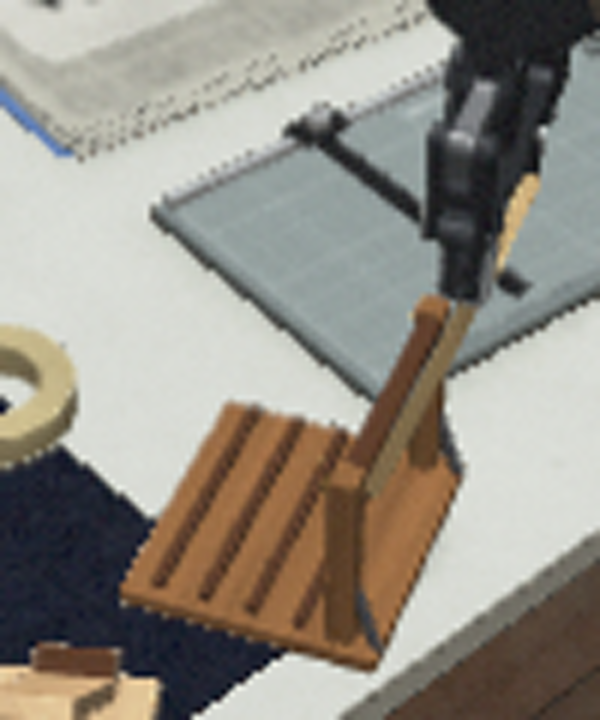

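```bash
python3 -m jog '[[[-8,0,0,0],[-16,0,0,0],[-22,0,0,0],[-22,0,0,0],[-22,0,0,0]]]';  python3 - <<'E'
from h import *
tgt(450,149.3,366,-77)
snap("side","side25");crop("side25",260,170,360,290,6)
eline("side24",(378,480),(462,315),6,260,170)
E
```

```text
clock: 28.52
position: [430.2, 145.2, 367.1]
ee_rot: [0.993, 0.113, 0.025, 0.001]
contact_force: [0.2, 0.3, 0.8]
gripper_width: 58.3
clock 28.52 pos [430.2 145.2 367.1] tool y yaw -76.97 tilt [ 0.0499  0.0045 -0.9987] grip 58.3 F [0.2 0.3 0.8]
  shift [20.1  0.5  2.1] spin 0.03
side24 16 angle 72.6 y 26.5 x at z=100,14: [-51.8 -23.3] [[-46.6, 27.2, 90.8], [-76.6, 28.3, 184.2]]
```

View pics/side25_c260_170.png

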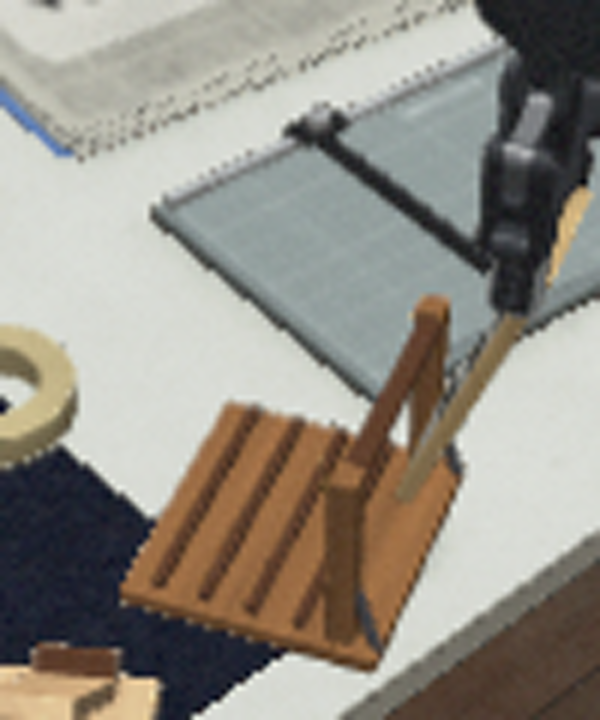

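```bash
python3 - <<'E'
from h import *
eline("side25",(408,488),(510,328),6,260,170)
torack(0,0,0,foot=(46.4,2,288))
a=np.radians(12.2)
for z in (78,82,86):
    X=unproj("side",(404.5)/6-.5+260,(495.5)/6-.5+170,z=z); d=X[:2]-[533.3,170.6]; print(z,(d[0]*np.cos(a)+d[1]*np.sin(a)).round(1),(-d[0]*np.sin(a)+d[1]*np.cos(a)).round(1))
E
```

```text
side25 15 angle 68.4 y 26.9 x at z=100,14: [-66.3 -30.4] [[-59.5, 26.0, 87.2], [-95.8, 25.7, 178.7]]
foot now rack frame -49.2 1.4 81.6
clock 28.57 pos [430.3 145.2 366.9] tool y yaw -76.98 tilt [ 0.0495  0.0043 -0.9988] grip 58.1 F [-0.5 -0.7 -0.6]
  shift [45.1  1.4 83.9] spin 0.12
78 -56.7 25.1
82 -57.8 28.9
86 -59.0 32.7
```

```bash
python3 -m jog '[[[0,0,-25,0],[0,0,-60,0],[5,0,-88,0],[35,0,-90,0],[62,0,-90,0]]]';  python3 - <<'E'
from h import *
tgt(490.8,159,322,-77.0)
E
```

```text
clock: 29.2
position: [487.0, 159.0, 460.7]
ee_rot: [0.993, 0.113, 0.026, 0.0]
contact_force: [-0.2, 0.4, -0.8]
gripper_width: 57.9
clock 29.2 pos [487.  159.  460.7] tool y yaw -76.97 tilt [ 0.0513  0.0055 -0.9987] grip 57.9 F [-0.2  0.4 -0.8]
  shift [ -3.4   0.  138.8] spin 0.03
```

```bash
python3 -m jog '[[[-1,0,30,0],[-2,0,70,0],[-3,0,110,0],[-3.5,0,136,0],[-3.5,0,138,0]]]';  python3 - <<'E'
from h import *
tgt(490.8,159,320,-77.0)
snap("side","side26");crop("side26",260,190,350,290,7)
E
```

```text
clock: 29.82
position: [490.5, 158.8, 320.8]
ee_rot: [0.993, 0.113, 0.024, 0.001]
contact_force: [0.2, 0.5, -0.1]
gripper_width: 58.3
clock 29.82 pos [490.5 158.8 320.8] tool y yaw -76.99 tilt [ 0.0475  0.0028 -0.9989] grip 58.3 F [ 0.2  0.5 -0.1]
  shift [ 0.3 -0.1  0.8] spin 0.01
```

View pics/side26_c260_190.png

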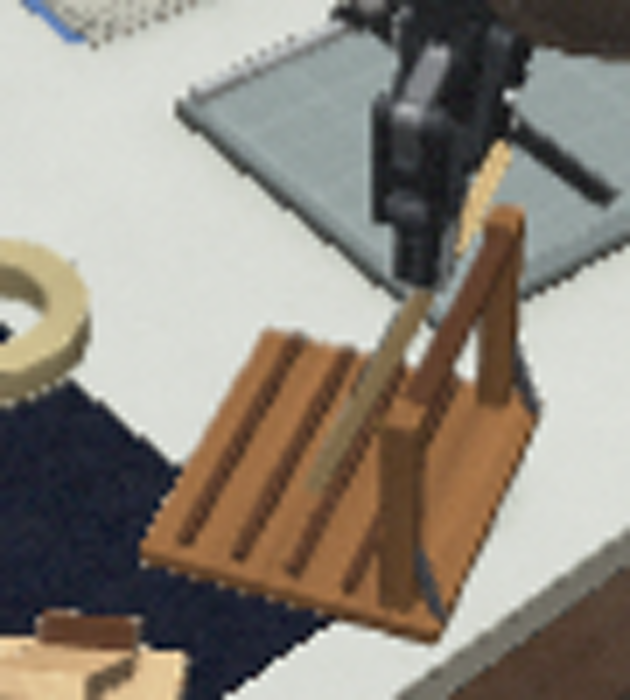

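```bash
python3 - <<'E'
from h import *
eline("side26",(320,478),(415,305),7,260,190)
a=np.radians(12.2)
for z in (18,22,26,30,34):
    X=unproj("side",(315.5)/7-.5+260,(487.5)/7-.5+190,z=z); d=X[:2]-[533.3,170.6]; print(z,(d[0]*np.cos(a)+d[1]*np.sin(a)).round(1),(-d[0]*np.sin(a)+d[1]*np.cos(a)).round(1))
crop("side26",290,220,325,270,14)
E
```

```text
side26 16 angle 70.7 y 26.2 x at z=100,14: [-22.7   8.9] [[-0.2, 24.6, 39.5], [-32.0, 26.0, 132.5]]
18 7.9 13.7
22 6.5 17.4
26 5.1 21.0
30 3.8 24.6
34 2.4 28.2
```

View pics/side26_c290_220.png

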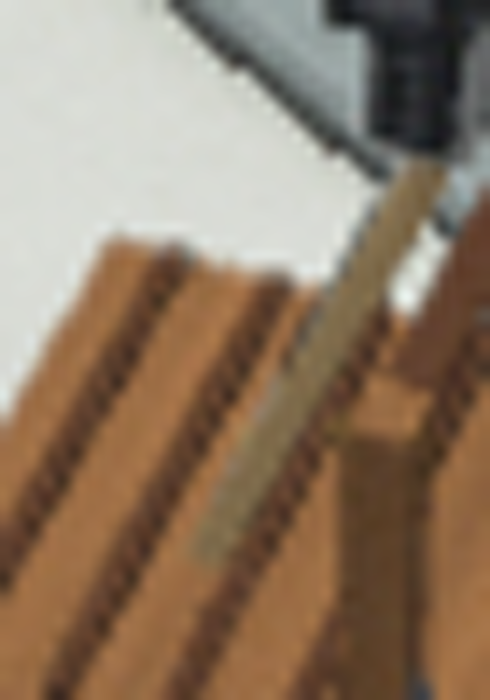

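```bash
python3 -m jog '[[[3,0,3,0],[6.5,0,6,0],[6.5,0,10,0],[6.5,0,14,0],[6.5,0,15,0]]]';  python3 - <<'E'
from h import *
tgt(490.8,159,320,-77.0)
snap("side","side27");crop("side27",260,190,350,290,7)
E
```

```text
clock: 30.5
position: [497.9, 160.5, 307.1]
ee_rot: [0.993, 0.114, 0.025, 0.001]
contact_force: [0.4, 0.2, -1.0]
gripper_width: 58.3
clock 30.5 pos [497.9 160.5 307.1] tool y yaw -76.96 tilt [ 0.0495  0.0039 -0.9988] grip 58.3 F [ 0.4  0.2 -1. ]
  shift [ -6.6  -0.  -13.2] spin 0.04
```

View pics/side27_c260_190.png

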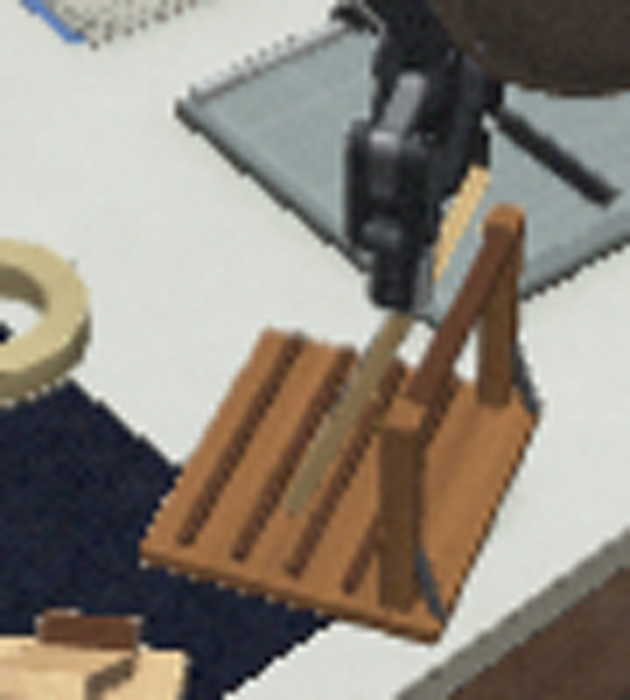

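```bash
python3 -m jog '[[[0,0,2,0],[0,0,3,0],[0,0,4,0],[0,0,5,0],[0,0,5,0]]]';  python3 - <<'E'
from h import *
tgt(490.8,159,320,-77.0)
snap("side","side28");crop("side28",290,220,325,270,14)
E
```

```text
clock: 31.18
position: [498.3, 160.6, 304.3]
ee_rot: [0.993, 0.114, 0.026, 0.001]
contact_force: [-4.8, -1.1, 10.3]
gripper_width: 58.2
clock 31.18 pos [498.3 160.6 304.3] tool y yaw -76.92 tilt [ 0.0515  0.0041 -0.9987] grip 58.2 F [-4.8 -1.1 10.3]
  shift [ -6.9  -0.  -16.1] spin 0.08
```

View pics/side28_c290_220.png

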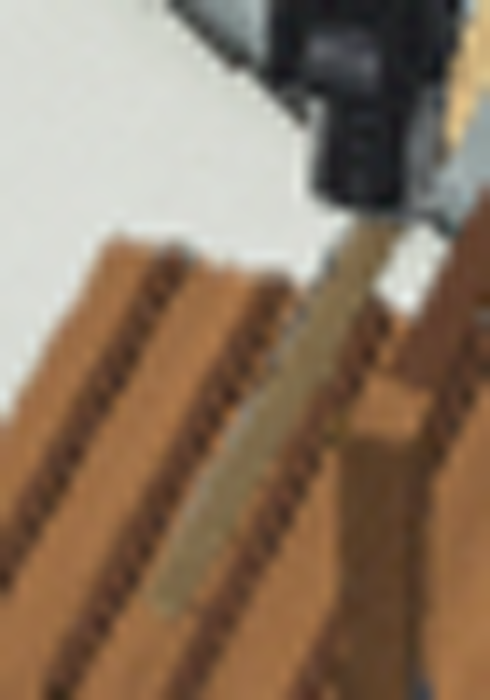

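```bash
python3 - <<'E'
from h import *
eline("side28",(180,580),(365,240),14,290,220)
a=np.radians(12.2)
for z in (10,14,18,22):
    X=unproj("side",(166.5)/14-.5+290,(603.5)/14-.5+220,z=z); d=X[:2]-[533.3,170.6]; print(z,(d[0]*np.cos(a)+d[1]*np.sin(a)).round(1),(-d[0]*np.sin(a)+d[1]*np.cos(a)).round(1))
E
```

```text
side28 16 angle 70.4 y 26.5 x at z=100,14: [-19.8  12.4] [[7.0, 27.8, 28.7], [-25.8, 30.1, 120.6]]
10 14.0 21.4
14 12.6 24.9
18 11.2 28.5
22 9.9 32.0
```

```bash
python3 -m jog '[[[-3,0,0,0],[-6,0,1,0],[-9,0,2,0],[-12,0,3,0],[-13,0,3,0]]]';  python3 - <<'E'
from h import *
tgt(490.8,159,320,-77.0)
snap("side","side29");crop("side29",260,190,350,290,7)
E
```

```text
clock: 31.85
position: [486.6, 158.0, 301.3]
ee_rot: [0.993, 0.114, 0.028, 0.0]
contact_force: [5.6, -1.1, 1.5]
gripper_width: 58.2
clock 31.85 pos [486.6 158.  301.3] tool y yaw -76.89 tilt [ 0.0552  0.0058 -0.9985] grip 58.2 F [ 5.6 -1.1  1.5]
  shift [  5.3   0.2 -18.5] spin 0.11
```

View pics/side29_c260_190.png

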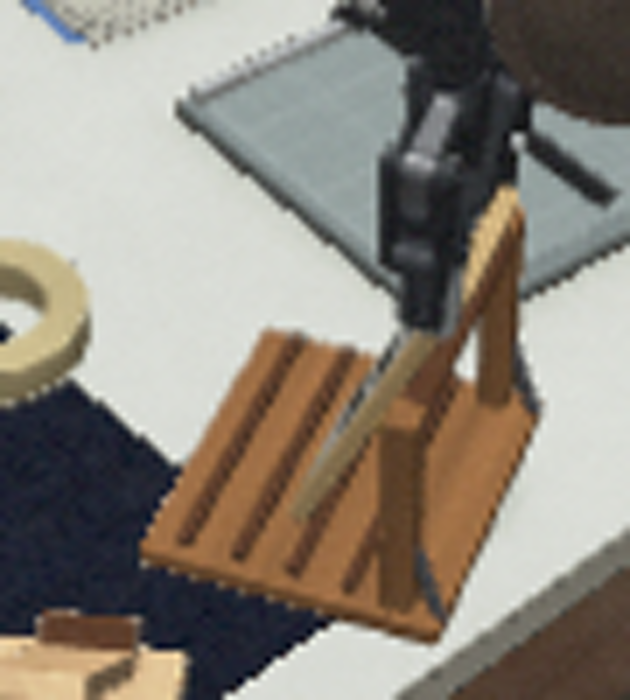

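```bash
python3 - <<'E'
from h import *
eline("side29",(303,510),(425,342),7,260,190)
crop("side29",290,220,340,270,14)
E
```

```text
side29 16 angle 66.3 y 27.1 x at z=100,14: [-30.6   9.1] [[4.3, 27.3, 25.5], [-35.3, 26.8, 114.1]]
```

View pics/side29_c290_220.png

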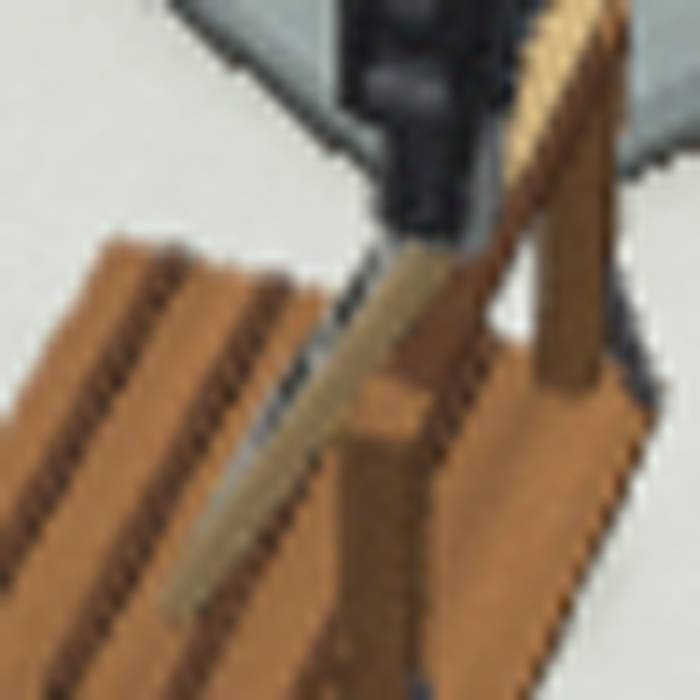

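```bash
python3 -m jog '[[[0,0,0,0],[0,0,0,0],[0,0,0,0],[0,0,0,0],[0,0,0,0]]]' 80;  python3 - <<'E'
from h import *
snap("side","side30");crop("side30",260,190,350,290,7)
tgt(490.8,159,320,-77.0)
E
```

```text
clock: 32.52
position: [486.5, 158.0, 301.1]
ee_rot: [0.993, 0.114, 0.028, 0.0]
contact_force: [-0.1, 1.0, -0.2]
gripper_width: 79.6
clock 32.58 pos [486.6 158.  301.2] tool y yaw -76.9 tilt [ 0.055   0.0057 -0.9985] grip 80.1 F [ 1.   0.1 -0.3]
  shift [  5.4   0.1 -18.5] spin 0.1
```

View pics/side30_c260_190.png

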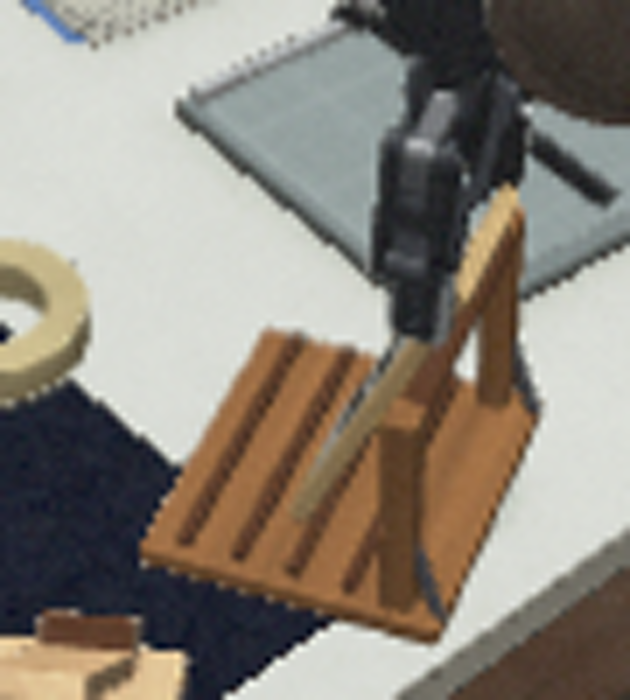

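```bash
python3 -m jog '[[[0,0,-3,0],[0,0,-10,0],[0,0,-25,0],[0,0,-45,0],[0,0,-70,0]]]' 85; python3 -m jog '[[[-20,0,-30,0],[-60,0,-60,0],[-100,0,-80,0],[-130,0,-100,0],[-130,0,-100,0]]]' ;  python3 - <<'E'
from h import *
snap("side","side31");crop("side31",260,190,350,290,7)
snap("top","top31");crop("top31",185,165,305,265,6)
tgt(490.8,159,320,-77.0)
E
```

```text
clock: 33.2
position: [482.6, 157.5, 372.6]
ee_rot: [0.993, 0.114, 0.028, 0.0]
contact_force: [0.8, -0.5, -0.1]
gripper_width: 85.3
clock: 33.83
position: [349.0, 126.5, 468.1]
ee_rot: [0.993, 0.115, 0.031, -0.002]
contact_force: [0.8, 0.8, -0.2]
gripper_width: 85.2
clock 33.92 pos [350.4 127.3 466.2] tool y yaw -76.86 tilt [ 0.057   0.0077 -0.9983] grip 84.9 F [ 0.3 -0.2  0.3]
  shift [135.3   0.3 154.2] spin 0.14
```

View pics/side31_c260_190.png

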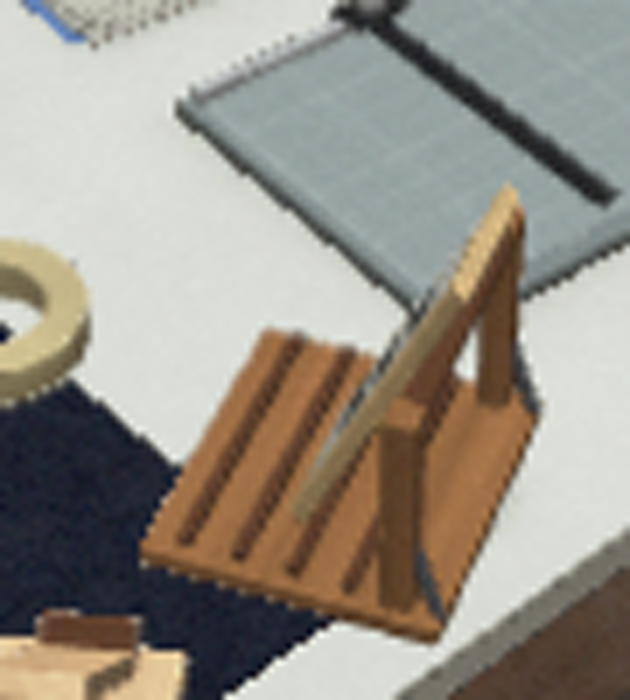

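View pics/top31_c185_165.png

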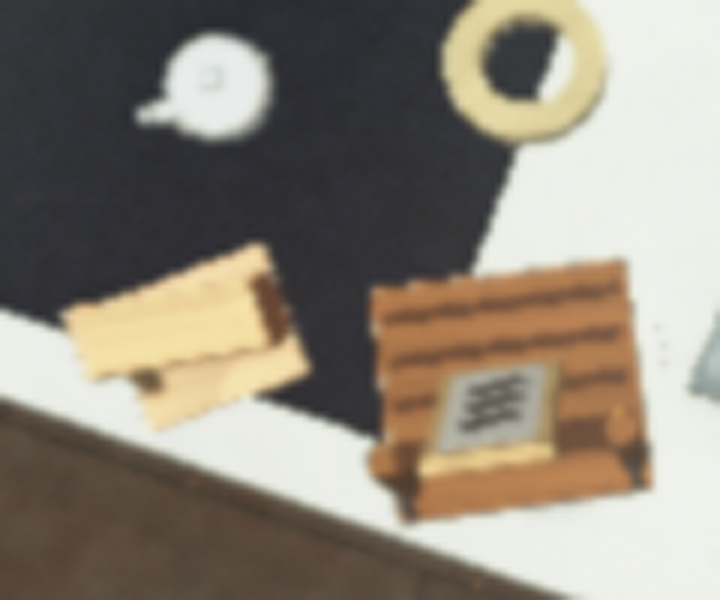

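```bash
python3 - <<'E'
from h import *
crop("top31",250,220,285,250,20)
a=np.radians(12.2)
X,n=plane("top","top31",[(455,385),(548,372),(535,432),(450,440)],6,185,165)
def rk(X): d=X[:2]-[538.5,164.]; return (d[0]*np.cos(a)+d[1]*np.sin(a)).round(1),(-d[0]*np.sin(a)+d[1]*np.cos(a)).round(1),X[2].round(1)
print("centroid rack",rk(X.mean(0)))
c=X.mean(0)
def ray(u,v):
    p=unproj("top",u,v,depth=1.);q=unproj("top",u,v,depth=1000.); t=(c-p)@n/((q-p)@n); return p+t*(q-p)
for q in[(440,372),(562,360),(422,458),(552,442)]: print(q,rk(ray((q[0]+.5)/6-.5+185,(q[1]+.5)/6-.5+165)))
eline("side31",(303,510),(460,295),7,260,190)
im0=cv2.imread("pics/top0.png");im1=cv2.imread("pics/top31.png")
d=cv2.absdiff(im0,im1).max(2); 
for nm,(x0,y0,x1,y1) in dict(tape=(255,155,292,192),dropper=(205,165,235,192),tin=(428,175,458,204),slope=(190,200,240,240)).items(): print(nm,d[y0:y1,x0:x1].max(),(d[y0:y1,x0:x1]>40).sum())
E
```

```text
n 166 centroid [517.  160.2  91.8] normal [0.889 0.194 0.414] std 0.76 plane angle to horizontal 65.5 normal yaw 12.3
centroid rack (np.float64(-21.8), np.float64(0.8), np.float64(91.8))
(440, 372) (np.float64(12.4), np.float64(34.3), np.float64(16.5))
(562, 360) (np.float64(8.6), np.float64(-27.7), np.float64(25.2))
(422, 458) (np.float64(-49.5), np.float64(32.4), np.float64(152.7))
(552, 442) (np.float64(-50.7), np.float64(-27.1), np.float64(155.6))
side31 16 angle 65.7 y 27.4 x at z=100,14: [-31.1   9.7] [[3.7, 29.0, 27.4], [-47.5, 26.7, 141.5]]
tape 3 0
dropper 3 0
tin 3 0
slope 5 0
```

View pics/top31_c250_220.png

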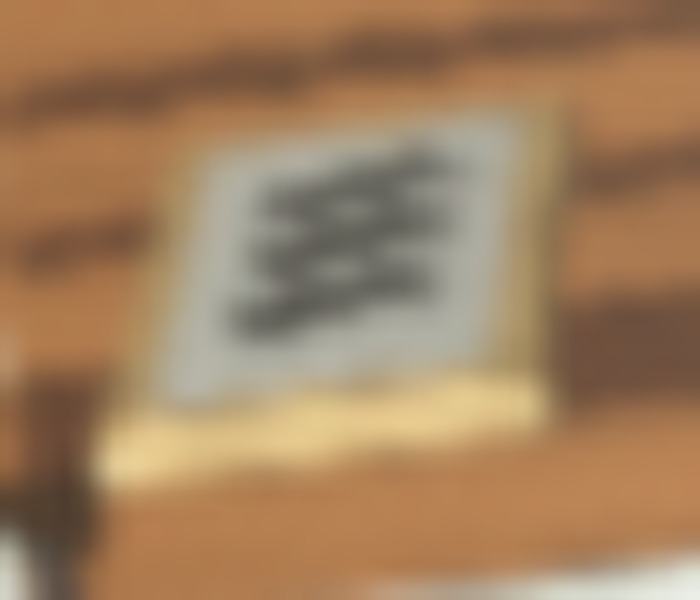

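```bash
python3 - <<'E'
from h import *
th=np.radians(65.5)
def pt(s,y,roll,y0,f=(9.5,13.7)):
    r=np.radians(roll); s2=s*np.cos(r)+y*np.sin(r); y2=-s*np.sin(r)+y*np.cos(r)
    x=f[0]-s2*np.cos(th)+4*np.sin(th); z=f[1]+s2*np.sin(th)+4*np.cos(th)
    return rackpt(x,y2+y0,z)
for roll in(0,3,-3):
  for y0 in(0,3):
    print(roll,y0,[tuple((np.array(proj("top",pt(s,y,roll,y0)))*20-[249.5*20,219.5*20]).round().astype(int).tolist()) for s,y in((0,30),(0,-30),(150,30),(150,-30))])
E
```

```text
0 0 [(197, 134), (592, 80), (126, 424), (564, 364)]
0 3 [(177, 137), (573, 83), (104, 427), (542, 367)]
3 0 [(196, 137), (592, 78), (183, 419), (621, 352)]
3 3 [(177, 140), (573, 80), (161, 422), (599, 355)]
-3 0 [(198, 132), (592, 83), (70, 428), (506, 374)]
-3 3 [(178, 134), (572, 86), (48, 431), (484, 377)]
```

```bash
python3 - <<'E'
from bench import arm
print(arm.read_state()["clock"]); print(arm.job_done())
E
```

```text
33.925
the job is handed in; nothing more can be done
None
```

The board is standing by itself in the rack. Its foot is in the middle groove, it leans back on the bar, and the paper faces away from the bar. I handed the job in at 33.9 s, with the gripper open and well clear.

**How it was done**
- I gripped the board across its width and let it pivot down onto the sloping stand. Pressing it onto the stand's top edge with about 24 N had not turned it in the grip.
- I took it again across the width near its upper end, not by the 8 mm thickness, because the jog moves cannot tilt the tool.
- I steepened it by pushing its foot against the foot of the stand and then its lower end against the back of the bar.
- Then I lowered it into the groove, leaned it back and released it.

**Last checks**
- **Angle:** 65.5° from the top camera and 65.7° from the side camera, against about 65° expected.
- **Squareness:** the board's facing is 12.3° against the rack's 12.2°, and a corner overlay shows no roll.
- **Position:** the foot centre is at about x = 9.7 mm in the rack's frame, and the board sits about 3 mm to one side of the middle.
- **Other objects:** the tape roll, water dropper, paste tin and stand show no change between the first and last pictures.

**What failed or disagreed**
- The first tries to enter the middle groove caught on the ridge, with up to 26 N at the wrist, because the board was still too flat.
- One try to steepen it on the front ridge slipped over. After each push the board sprang back about 4°.
- The side camera disagreed with the top camera by about 5–7 mm on the rack's position, so I compared the board with the rack within one picture.
- A depth-based reading of the foot corners suggested some roll, but the corner overlay did not bear that out.

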